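Expose sample pots on the lamp carousel

TASK

Set the lamp's dimmer to the thick black working mark, and stand every sample pot upright in a nest of its own on the carousel, choosing the nests so that each of the next two positions brings a pot in front of the lamp. Then, twice over: push the carousel one position anticlockwise (seen from above) into its next detent, pull the shutter knob straight out to its open detent, leave it open for at least three seconds and push it fully home. Leave all the pots in their nests, the dimmer at its mark, and the other things on the table where they are.

Things in the scene. Friction and masses are not known exactly. Their poses are not given: they have to be found in the camera images.
- pot1_mid (a point): Round lidded sample pot, clear body with contents showing, white ribbed screw cap; 58 mm diameter, 60 mm tall, 0.14 kg or so. This point is its centre, half-way up (30 mm above its underside); z points up when it stands. Two or three of pot1 to pot4 are present (the absent ones are given as None).
- pot2_mid (a point): Round lidded sample pot, clear body with contents showing, white ribbed screw cap; 58 mm diameter, 60 mm tall, 0.14 kg or so. This point is its centre, half-way up (30 mm above its underside); z points up when it stands. Two or three of pot1 to pot4 are present (the absent ones are given as None).
- pot3_mid (a point): Round lidded sample pot, clear body with contents showing, white ribbed screw cap; 58 mm diameter, 60 mm tall, 0.14 kg or so. This point is its centre, half-way up (30 mm above its underside); z points up when it stands. Two or three of pot1 to pot4 are present (the absent ones are given as None).
- pot4_mid (a point): Round lidded sample pot, clear body with contents showing, white ribbed screw cap; 58 mm diameter, 60 mm tall, 0.14 kg or so. This point is its centre, half-way up (30 mm above its underside); z points up when it stands. Two or three of pot1 to pot4 are present (the absent ones are given as None).
- nest0 (a point): Nest on the carousel's turning plate: a grey disc with four steel pins (6 mm thick, 7 mm high) around it that leave a circle of 67 mm for a pot. The point is where the middle of a properly seated pot is: 30 mm above the plate's top. It turns with the plate. At the start this nest stands in front of the lamp.
- nest1 (a point): Nest on the carousel's turning plate: a grey disc with four steel pins (6 mm thick, 7 mm high) around it that leave a circle of 67 mm for a pot. The point is where the middle of a properly seated pot is: 30 mm above the plate's top. It turns with the plate. At the start it lies 90 degrees anticlockwise (seen from above) from the lamp.
- nest2 (a point): Nest on the carousel's turning plate: a grey disc with four steel pins (6 mm thick, 7 mm high) around it that leave a circle of 67 mm for a pot. The point is where the middle of a properly seated pot is: 30 mm above the plate's top. It turns with the plate. At the start it lies 180 degrees anticlockwise (seen from above) from the lamp.
- nest3 (a point): Nest on the carousel's turning plate: a grey disc with four steel pins (6 mm thick, 7 mm high) around it that leave a circle of 67 mm for a pot. The point is where the middle of a properly seated pot is: 30 mm above the plate's top. It turns with the plate. At the start it lies 270 degrees anticlockwise (seen from above) from the lamp.
- carousel_axis (a point): Fixed point on the carousel's axis of rotation, at the plate's top surface (40 mm above the table). Its x axis points horizontally from the axis to the lamp, z up. The turning plate is a black disc of 290 mm diameter with a low hub (44 mm diameter, 6 mm high); the four nests are centred 85 mm from the axis, 90 degrees apart.
- post0 (a point): Half-way up one of the four upright steel push posts fixed on the turning plate: 12 mm thick, 50 mm tall above the plate, 130 mm from the axis. This one stands midway between nest0 and nest1, the others likewise midway between the other neighbouring nests (90 degrees apart); they turn with the plate.
- lamp_station (a point): Fixed point in front of the lamp, 85 mm from the carousel's axis along its x axis: where the middle of a seated pot is when its nest stands in front of the lamp. Free above. The lamp is a white level barrel on a stand outside the plate, its mouth 155 mm from the axis, 52 to 104 mm above the table (lamp body to 115 mm).
- turntable (a joint): Angle of the turning plate, rad, about 0 at the start, growing anticlockwise seen from above. It clicks into a detent every 90 degrees (0, 1.571, 3.142 ...). A push of about 2 to 4 N on a post overcomes the detent; past half-way between two detents it goes on by itself, damped, to the next one, and is drawn back if let go before half-way.
- shutter_knob (a point): Push-pull shutter knob: a black round knob, 36 mm diameter, 24 mm thick, on a 12 mm steel stem out of the front (robot side) of the white control unit. The point is the knob's centre, 60 mm above the table; it moves with the knob. It is pulled out along its -x axis. With the shutter closed the centre is 32 mm in front of the unit's front face; the unit is 160 (x) by 210 (y) by 95 mm high.
- shutter (a joint): Travel of the shutter knob, m: 0 is fully home (closed), 0.030 fully out (open). Over-centre spring with a detent at each end: about 5 N moves it; past half-way it snaps to the end by itself and stays there.
- dimmer_grip (a point): Centre, 25 mm up, of the black dimmer slider grip on top of the control unit; grip 28 (x) by 20 (y) by 40 mm high, its top 149 mm and its foot (the track housing, 40 mm wide) 109 mm above the table. It slides along the unit's y axis.
- dimmer_mark (a point): Fixed point over the dimmer's track in line with the working mark, the one thick black line beside the track (the other scale lines are thin and grey), at the height of the grip's top. y axis along the track, towards brighter. The grip is at the mark when it is level with this point along y.
- dimmer (a joint): Travel of the dimmer slider, m, towards +y (robot's left): 0 is the off end (at the robot's right), 0.080 the working mark, 0.120 the other end. Friction about 1.5 N; it stays where it is left.
- reagent: Bystander, not part of the job: amber reagent bottle; 64 mm diameter, 150 mm tall. Origin at the centre of its underside, or of its foot.
- beaker: Bystander, not part of the job: empty glass beaker; 68 mm diameter, 85 mm tall. Origin at the centre of its underside, or of its foot.
- tape: Bystander, not part of the job: roll of paper tape; 90 mm diameter, 24 mm high. Origin at the centre of its underside, or of its foot.
- driver: Bystander, not part of the job: screwdriver with a black handle, lying; 190 mm long, 26 mm thick. Origin at the centre of its underside, or of its foot.
- dropper: Bystander, not part of the job: small white dropper bottle; 36 mm diameter, 85 mm tall. Origin at the centre of its underside, or of its foot.
- tipbox: Bystander, not part of the job: grey box with a clear lid; 85 x 125 mm, 62 mm high. Origin at the centre of its underside, or of its foot.
Not all that is in view belongs to the job. What is shaped like the part that bears pot2_mid but blue, green or pink is not meant.

How it is judged (in metres and radians):
On the way, in this order (a step that is already met when the one before it is completed fails the run):
1. every pot stands upright in a nest, the carousel not yet turned ((distance between pot1_mid and nest0 below 0.009 m or distance between pot1_mid and nest1 below 0.009 m or distance between pot1_mid and nest2 below 0.009 m or distance between pot1_mid and nest3 below 0.009 m) and angle between each of pot1_mid, pot2_mid, pot3_mid, pot4_mid's own z axis and vertical below 0.08 rad and (distance between pot2_mid and nest0 below 0.009 m or distance between pot2_mid and nest1 below 0.009 m or distance between pot2_mid and nest2 below 0.009 m or distance between pot2_mid and nest3 below 0.009 m) and (distance between pot3_mid and nest0 below 0.009 m or distance between pot3_mid and nest1 below 0.009 m or distance between pot3_mid and nest2 below 0.009 m or distance between pot3_mid and nest3 below 0.009 m) and (distance between pot4_mid and nest0 below 0.009 m or distance between pot4_mid and nest1 below 0.009 m or distance between pot4_mid and nest2 below 0.009 m or distance between pot4_mid and nest3 below 0.009 m) and value of joint turntable between -0.3 and 0.3 rad), for 0.2 s.
2. first index: the carousel is in detent 1 anticlockwise from the start with a pot in front of the lamp, the shutter still closed (value of joint turntable between 1.49 and 1.65 rad and horizontal distance between any of pot1_mid, pot2_mid, pot3_mid, pot4_mid and lamp_station below 0.014 m and value of joint shutter below 0.01 m), for 0.2 s.
3. first exposure: the shutter knob is out at its open detent for 2.5 s, dimmer at the mark, carousel in place (value of joint shutter above 0.025 m and value of joint dimmer between 0.074 and 0.086 m and value of joint turntable between 1.49 and 1.65 rad), for 2.5 s.
4. first exposure ends: the shutter knob is pushed fully home, the carousel still in place (value of joint shutter below 0.004 m and value of joint turntable between 1.49 and 1.65 rad), for 0.1 s.
5. second index: the carousel is in detent 2 anticlockwise from the start with a pot in front of the lamp, the shutter still closed (value of joint turntable between 3.06 and 3.22 rad and horizontal distance between any of pot1_mid, pot2_mid, pot3_mid, pot4_mid and lamp_station below 0.014 m and value of joint shutter below 0.01 m), for 0.2 s.
6. second exposure: the shutter knob is out at its open detent for 2.5 s, dimmer at the mark, carousel in place (value of joint shutter above 0.025 m and value of joint dimmer between 0.074 and 0.086 m and value of joint turntable between 3.06 and 3.22 rad), for 2.5 s.
7. second exposure ends: the shutter knob is pushed fully home, the carousel still in place (value of joint shutter below 0.004 m and value of joint turntable between 3.06 and 3.22 rad), for 0.1 s.
At the end, for the whole second after the job is handed in: Every pot upright in a nest (centre within 9 mm), one in front of the lamp (within 14 mm); carousel at rest in the second detent anticlockwise of its start (3.06 to 3.22 rad); shutter knob home (within 4 mm); dimmer at the mark (within 6 mm) (all of step 7 and (distance between pot1_mid and nest0 below 0.009 m or distance between pot1_mid and nest1 below 0.009 m or distance between pot1_mid and nest2 below 0.009 m or distance between pot1_mid and nest3 below 0.009 m) and angle between each of pot1_mid, pot2_mid, pot3_mid, pot4_mid's own z axis and vertical below 0.08 rad and (distance between pot2_mid and nest0 below 0.009 m or distance between pot2_mid and nest1 below 0.009 m or distance between pot2_mid and nest2 below 0.009 m or distance between pot2_mid and nest3 below 0.009 m) and (distance between pot3_mid and nest0 below 0.009 m or distance between pot3_mid and nest1 below 0.009 m or distance between pot3_mid and nest2 below 0.009 m or distance between pot3_mid and nest3 below 0.009 m) and (distance between pot4_mid and nest0 below 0.009 m or distance between pot4_mid and nest1 below 0.009 m or distance between pot4_mid and nest2 below 0.009 m or distance between pot4_mid and nest3 below 0.009 m) and horizontal distance between any of pot1_mid, pot2_mid, pot3_mid, pot4_mid and lamp_station below 0.014 m and value of joint dimmer between 0.074 and 0.086 m and velocity of joint turntable below 0.05 rad/s and linear speed of each of pot1, pot2, pot3, pot4 below 0.03 m/s); the robot touches nothing.
It fails at once if one of the other things on the table is moved more than 40 mm (distance of any of reagent, beaker, tape, driver, dropper, tipbox from where it was at the start of the episode above 0.04 m).
Of pot1, pot2, pot3, pot4 only 2 to 3 are there at a start; the rules pass over those that are not, and their reading is None.
At some moment in a run one of pot1, pot2, pot3, pot4 may be knocked a few centimetres aside while the robot is not near it.
It also fails if it takes over 208 s, if anything falls off the work surface, if the arm or the gripper's body presses on something with over 40 N, if the wrist force passes 120 N, or if a joint passes its speed limit or range.

ROBOT

A 6-joint arm with a two-finger parallel gripper is mounted at the origin on the work surface. World frame = base frame: x ahead of the robot, y to its left, z up, the work surface at z = 0. Lengths are in mm, angles in rad, forces in N, time in s.
With the tool pointing down it reaches from about 275 to 725 mm from the base axis. Payload 5.6 kg.
Tool frame: the origin (TCP) lies at the very end of the fingers, on their centre line; the grasp point (between the pads) lies 19 mm behind it (manip.tcp_to_grasp is the distance from the TCP to the grasp point, in mm); z points along the fingers, y is the line along which they close (so a half turn about z gives the same grasp; the last joint's range is limited). The gripper opens to 85 mm and grips with 20 to 120 N. Pads are 22 mm wide; open, the fingers measure 114 mm over their backs; the gripper's body (76 mm by 85 mm) begins 54 mm behind the grasp point. The pads swing forward as they close: fully open they stand 13 mm farther back than shut.
Start: joints at [-0.967, 0.255, 0.108, 0, -1.424, -0.285], TCP at [172.404, -522.274, 231.283] pointing down, gripper open.
Joint ranges: [-2.95, 2.95], [-1.21, 1.97], [-1.09, 1.5], [-2.87, 1.71], [-2.94, -0.07], [-3.05, 3.05]. Speed limits (rad/s): [2.57, 2.57, 3.14, 3.14, 3.14, 3.14].

INTERFACE

Orientations are given as a unit quaternion [x, y, z, w].
In Python, from plant import manip, imaging gives the robot as it stands.
- The arm moves only by the tool move_arm, never from a script. Its argument "increments" is a list of rows, each a list of 7 numbers: the shift along the tool's x, y, z as a fraction of full scale, then the turn, a rotation vector about the tool's x, y, z as a fraction of full scale, then the opening, from -1 (shut) to 1 (fully open), so that 0 is half open. A call has 1 to 12 rows; each row shifts and turns the commanded pose from where the row before left it, along the tool's axes as they then stand; what a row does not reach is not made up. Full scale, the value 1, is 0.02 m for a shift and 4 degrees for a turn. A row lasts 1/10 s, in which the tool goes at most 50 mm and 8.59 degrees, less where a joint would pass 70% of its speed; a pose out of reach is approached as far as the arm can. A call with a number of a shift or a turn outside -1 to 1 is refused whole. A call with a gripper value outside its range is refused whole. The fingers move at their own pace and stop on an object; the grip force is fixed at half the most. Time passes only in rows, so rows that do not move let the fingers close. It gives the time, the measured TCP pose, the force, the opening and the grip force at its end, in the units of the state.
- manip.state(): the state, without advancing time (a new reading comes with each control period).
- imaging.grab_frame(name): name is "scene" or "top" or "wrist"; returns a dict with "image" (384x512x3 uint8, blue, green, red), "depth" (384x512 float32, mm along the optical axis (not along the pixel's ray), 0 where there is no reading), "vfov" (degrees; the focal length in pixels is half the picture's height over the tangent of half this angle, whatever the lens; pixels are square), "cx", "cy" (the principal point, pixels), "R" (3x3) and "t" (3): a world point X has camera coordinates R X + t. Camera axes: x right, y down, z forward; pixel columns grow to the right and rows downward; lengths in mm; the calibration is good to about 2 mm. A picture is of the moment at which its call begins.
- manip.finish_job(): hands the job in; it is judged then, once.
The state is a dict: "t": time; "qpos": joint angles; "qd": joint speeds; "effort": joint torques, N m; "ee_pos": TCP position; "eef_rot": TCP orientation; "wrist_force": force on the tool from outside, world axes, zero at the start; "ft_torque": the same for the moment, N m; "finger_gap": finger opening in mm; "grasp_force": force on a finger pad.
Only numpy, scipy, OpenCV 4.12 (cv2) and the standard library are available. Lean on these libraries where they do the work, as an engineer would, in place of code of your own. Each camera call takes 0.05 s, during which the arm holds its last target. There are 200 camera calls.

## Working session

There is one attempt and no reset: what is moved stays moved. The work goes in short steps, Python scripts to look and compute and a tool call to move; the robot and the scene stay as the last step left them, time stands still between calls to the robot, and variables do not carry over. Pictures are saved under pics/ and viewed, at most 14 in all, crops included, and the job is handed in when it is done.

Besides the shell and the picture viewer there is one more tool, called after "Request:" by a JSON object that holds its "api" and its "payload", one argument or row to a line. move_arm: Moves the arm, as the interface text tells. Its arguments: {"type":"object","properties":{"increments":{"type":"array"}},"required":["increments"]}

```bash
ls; mkdir -p pics
cat > h.py <<'E'
import numpy as np, cv2
from plant import manip, imaging
def grab(n,save=None):
    f=imaging.grab_frame(n)
    f['f']=192/np.tan(np.radians(f['vfov'])/2)
    if save: cv2.imwrite('pics/'+save,f['image'])
    return f
def pts(f):
    v,u=np.mgrid[0:384,0:512]; d=f['depth']
    c=np.stack([(u-f['cx'])/f['f']*d,(v-f['cy'])/f['f']*d,d],-1)
    return (c-f['t'])@f['R']
def ray(f,u,v,z):
    d=f['R'].T@np.array([(u-f['cx'])/f['f'],(v-f['cy'])/f['f'],1]); o=-f['R'].T@f['t']
    return o+d*(z-o[2])/d[2]
def proj(f,X):
    c=f['R']@np.array(X)+f['t']; return c[:2]/c[2]*f['f']+[f['cx'],f['cy']]
E
python3 - <<'E'
from h import *
import pickle
fs={n:grab(n,n+'0.png') for n in('top','scene')}
pickle.dump(fs,open('f0.pkl','wb'))
for n,f in fs.items(): print(n,f['vfov'],f['cx'],f['cy'],-f['R'].T@f['t'],f['R'].round(2).tolist())
s=manip.state(); print(s); print(manip.tcp_to_grasp)
E
```

```text
pics
top 43.74165598109739 255.21883259847758 192.8758630445233 [ 221.37887984   52.88052587 1742.73803734] [[-0.03, -1.0, -0.01], [-0.99, 0.03, -0.16], [0.16, 0.0, -0.99]]
scene 44.30235315237085 256.45351084970986 188.90191280751 [1110.1533975  -606.24185068 1268.67139203] [[0.72, 0.7, 0.01], [0.56, -0.57, -0.61], [-0.42, 0.44, -0.8]]
{'t': 0.1, 'qpos': array([-9.67437006e-01,  2.55667933e-01,  1.07142686e-01, -3.93479176e-04,
       -1.42392290e+00, -2.84606307e-01]), 'qd': array([-5.42270108e-04, -5.42758761e-04,  2.87583995e-03,  9.97351251e-04,
        1.17985922e-03, -3.54751016e-05]), 'effort': array([-2.97743340e-03, -3.87602663e+01,  2.38474846e+01,  5.37791312e+00,
       -3.74571100e-03, -2.91429600e-06]), 'ee_pos': array([ 172.26542335, -521.85775673,  230.50457919]), 'eef_rot': array([-1.58674004e-01,  9.87330664e-01,  8.29422967e-04, -1.79029694e-04]), 'wrist_force': array([ 0.71604725, -0.09006292, -0.23658856]), 'ft_torque': array([-0.02935282,  0.00138188,  0.00825106]), 'grasp_force': 0.0, 'finger_gap': 85.76624783494832}
18.700000000000003
```

View pics/top0.png

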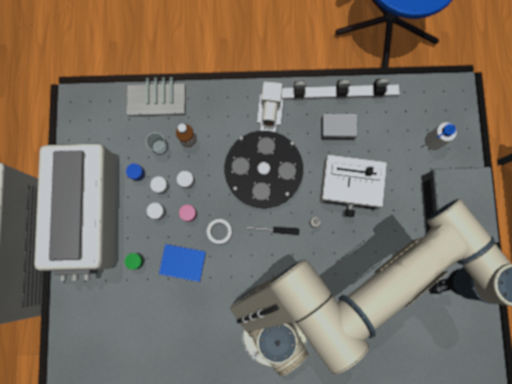

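View pics/scene0.png

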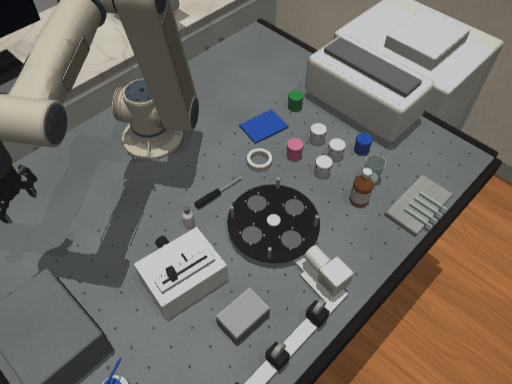

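The top view shows the carousel at about (263,168) with the lamp at (270,105) and the control unit at (354,182), knob at (349,211). The candidate pots are white ones at (159,184), (185,179) and (155,211), blue (135,172), green (134,261) and pink (188,213). The three white-capped ones fit the description and the coloured ones don't. I'll confirm that in a crop.

Run:
```python
from h import *
import pickle
fs=pickle.load(open('f0.pkl','rb'))
f=fs['top']; P=pts(f); im=f['image']; hsv=cv2.cvtColor(im,cv2.COLOR_BGR2HSV)
z=P[...,2]
# pots: white caps
for (u,v) in [(159,184),(185,179),(155,211)]:
    m=np.zeros(z.shape,bool); m[v-12:v+13,u-12:u+13]=1
    m&=(hsv[...,2]>170)&(hsv[...,1]<60)
    q=P[m&(z>50)&(z<70)]; 
    vv,uu=np.nonzero(m); c,r=cv2.minEnclosingCircle(np.c_[uu,vv].astype(np.float32))
    print('pot',len(q),q.mean(0).round(1),np.median(q[:,2]).round(1),ray(f,*c,60).round(1),r)
# white hub & plate
def blob(u,v,w,cond,zl,zh):
    m=np.zeros(z.shape,bool); m[v-w:v+w+1,u-w:u+w+1]=1; m&=cond
    q=P[m&(z>zl)&(z<zh)]; return q
q=blob(263,168,10,hsv[...,2]>150,30,60); print('hub',len(q),q.mean(0).round(1))
q=blob(263,168,45,hsv[...,2]<60,30,50); c,r=cv2.minEnclosingCircle(q[:,:2].astype(np.float32)); print('plate',len(q),c,r,np.median(q[:,2]))
q=blob(263,168,45,hsv[...,2]>-1,80,97); 
from scipy.cluster.vq import kmeans
print('posts',len(q)); print(np.round(kmeans(q[:,:2].astype(float),4)[0],1) if len(q)>4 else q)
q=blob(270,105,25,hsv[...,2]>-1,100,125); print('lamp',cv2.minAreaRect(q[:,:2].astype(np.float32)))
q=blob(354,182,45,hsv[...,2]>-1,88,102); print('unit',np.median(q[:,2]),cv2.minAreaRect(q[:,:2].astype(np.float32)))
q=blob(370,170,16,hsv[...,2]<90,135,160); print('grip',len(q),q.mean(0).round(1))
q=blob(349,211,12,hsv[...,2]<90,45,90); print('knob',len(q),q.mean(0).round(1),q.min(0),q.max(0))
a=cv2.resize(im[145:225,120:320],(800,320),interpolation=cv2.INTER_CUBIC)
b=cv2.resize(im[150:220,315:395],(320,280),interpolation=cv2.INTER_CUBIC)
o=np.zeros((600,800,3),np.uint8);o[:320]=a;o[320:600,:320]=b
g=fs['scene']['image'][120:180,280:380];o[320:560,330:730]=cv2.resize(g,(400,240),interpolation=cv2.INTER_CUBIC)
cv2.imwrite('pics/crop1.png',o)
```

```text
pot 176 [533.5 401.3  59.5] 59.7 [533.5 402.   60. ] 7.624368190765381
pot 178 [551.6 307.1  59.3] 59.2 [552.2 307.1  60. ] 7.709751605987549
pot 179 [439.4 414.   59. ] 58.8 [439.5 414.4  60. ] 7.615873336791992
hub 103 [584.1  21.6  45.2]
plate 3057 (582.8690795898438, 21.86347007751465) 142.21229553222656 39.18835442595911
posts 48
[[482.6 -57.5]
 [662.8 -82.2]
 [506.3 124.3]
 [714.9  44.8]]
lamp ((814.3161010742188, -10.535999298095703), (69.703369140625, 146.13099670410156), 82.47344970703125)
unit 94.39084850424214 ((486.17034912109375, -281.96588134765625), (224.44610595703125, 237.84213256835938), 80.12337493896484)
grip 44 [ 542.1 -336.8  146. ]
knob 99 [ 419.  -275.6   67.3] [ 398.45067715 -321.14369743   45.04672721] [ 449.74584794 -235.84547562   88.78894259]
```

View pics/crop1.png

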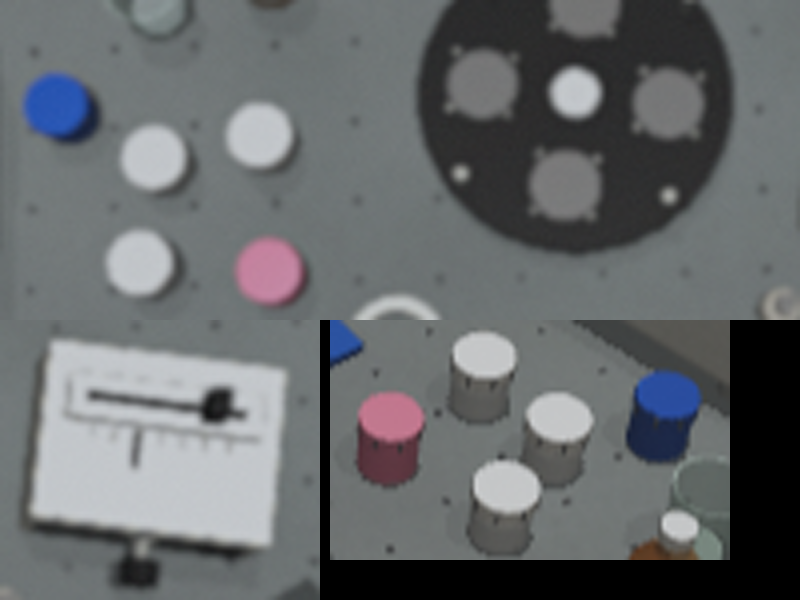

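The crop confirms three white-capped clear pots, with pink and blue as decoys. The thick mark is at crop (136,447), i.e. image (349,182), and the grip is to its right at (369,171). Next I'll get the nest and unit axes.

Run:
```python
from h import *
import pickle
fs=pickle.load(open('f0.pkl','rb'))
f=fs['top']; P=pts(f); im=f['image']; g=cv2.cvtColor(im,cv2.COLOR_BGR2GRAY); hsv=cv2.cvtColor(im,cv2.COLOR_BGR2HSV)
ax=np.array([583.5,21.7])
# nests: gray in plate
XY=np.stack([P[...,0]-ax[0],P[...,1]-ax[1]],-1); r=np.hypot(XY[...,0],XY[...,1])
m=((g>85)&(g<140)&(r<120)&(r>48)&(abs(P[...,2]-40)<6)).astype(np.uint8)
m=cv2.morphologyEx(m,cv2.MORPH_OPEN,np.ones((5,5),np.uint8))
n,l,s,c=cv2.connectedComponentsWithStats(m)
N=[]
for i in range(1,n):
    if s[i,4]>100:
        p=ray(f,*c[i],40); d=p[:2]-ax; print('nest',c[i].round(1),s[i,4],p.round(1),np.hypot(*d).round(1),np.degrees(np.arctan2(d[1],d[0])).round(1)); N.append(p)
N=np.array(N); print('centre',N.mean(0))
# unit
m=((hsv[...,2]>150)&(hsv[...,1]<50)); m[:, :318]=0; m[:,395:]=0; m[:150]=0; m[215:]=0
vv,uu=np.nonzero(m&(abs(P[...,2]-95)<8))
q=np.array([ray(f,u,v,95)[:2] for u,v in zip(uu,vv)]).astype(np.float32)
print('unit',cv2.minAreaRect(q), cv2.boxPoints(cv2.minAreaRect(q)).round(0).tolist())
print('mark',ray(f,349,182,95).round(1)); 
m=(g<70)&(P[...,2]>135)&(P[...,2]<160); m[:, :318]=0; m[:,395:]=0; m[:150]=0; m[215:]=0
vv,uu=np.nonzero(m); print('grip',len(uu),uu.mean(),vv.mean(),ray(f,uu.mean(),vv.mean(),149).round(1),np.median(P[m],0).round(1))
m=(g<60); m[:, :338]=0; m[:,362:]=0; m[:203]=0; m[222:]=0
m&=(P[...,2]>55)&(P[...,2]<85)
vv,uu=np.nonzero(m);print('knob',len(uu),uu.mean(),vv.mean(),ray(f,uu.mean(),vv.mean(),75).round(1),np.median(P[m],0).round(1))
# mark refinement: dark pixels in region
sub=g[172:192,335:365]; print(sub[4:18].tolist())
```

```text
centre nan
unit ((521.0379638671875, -295.02734375), (208.4407501220703, 159.572265625), 80.63899993896484) [[425.0, -385.0], [583.0, -411.0], [617.0, -205.0], [459.0, -179.0]]
mark [ 514.  -275.2   95. ]
grip 35 369.14285714285717 171.05714285714285 [ 540.1 -335.   149. ] [ 540.2 -336.1  147.3]
knob 57 349.17543859649123 212.19298245614036 [ 410.1 -273.4   75. ] [ 410.4 -272.6   71.8]
[[191, 189, 181, 176, 181, 182, 181, 178, 170, 164, 166, 168, 163, 155, 149, 154, 163, 164, 161, 159, 161, 165, 170, 176, 184, 187, 187, 188, 187, 181], [198, 195, 187, 183, 192, 196, 195, 188, 180, 181, 188, 190, 182, 158, 137, 145, 163, 170, 168, 161, 154, 157, 159, 158, 160, 160, 160, 160, 163, 164], [199, 196, 190, 187, 194, 199, 196, 186, 177, 185, 195, 198, 185, 151, 122, 147, 181, 193, 189, 179, 171, 176, 178, 170, 165, 160, 159, 161, 159, 155], [198, 197, 195, 194, 196, 197, 195, 184, 178, 187, 197, 197, 180, 139, 114, 150, 188, 199, 197, 187, 182, 190, 194, 191, 183, 176, 177, 184, 182, 175], [198, 197, 196, 196, 198, 199, 196, 189, 188, 193, 198, 197, 176, 135, 118, 157, 192, 200, 198, 190, 1
[... 802 characters left out ...]
, 198], [198, 198, 198, 197, 198, 197, 199, 199, 198, 199, 198, 195, 173, 143, 156, 187, 198, 199, 198, 198, 198, 198, 197, 197, 198, 198, 198, 198, 199, 198], [198, 198, 197, 198, 198, 197, 198, 197, 198, 198, 199, 197, 187, 175, 180, 194, 199, 199, 199, 199, 199, 197, 198, 198, 198, 199, 198, 198, 197, 198], [198, 197, 197, 198, 198, 198, 198, 198, 198, 198, 198, 198, 196, 193, 194, 198, 200, 199, 198, 198, 198, 197, 198, 199, 198, 199, 198, 198, 198, 199], [197, 197, 198, 198, 198, 198, 198, 199, 198, 197, 198, 198, 197, 198, 199, 198, 198, 198, 198, 198, 198, 198, 198, 197, 198, 198, 198, 198, 199, 198]]<stdin>:15: RuntimeWarning: Mean of empty slice.
  ret = ret.dtype.type(ret / rcount)
```

Request:
{"api": "move_arm", "payload": {
  "increments": [
    [0, 0, 0, 0, 0, 0.91, 1],
    [0, 0, 0, 0, 0, 0.91, 1],
    [0, 0, 0, 0, 0, 0.91, 1],
    [0, 0, 0, 0, 0, 0.91, 1],
    [0, 0, 0, 0, 0, 0.91, 1],
    [-1, 0.5, 0, 0, 0, 0, 1],
    [-1, 0.5, 0, 0, 0, 0, 1],
    [-1, 0.5, 0, 0, 0, 0, 1],
    [-1, 0.5, 0, 0, 0, 0, 1],
    [-1, 0.5, 0, 0, 0, 0, 1],
    [-1, 0.5, 0, 0, 0, 0, 1],
    [-1, 0.5, 0, 0, 0, 0, 1]
  ]
}}

```text
t: 1.3
ee_pos: [313.0, -451.4, 230.8]
eef_rot: [-0.001, 1.0, 0.0, -0.0]
wrist_force: [0.4, 0.4, 0.6]
finger_gap: 84.9
grasp_force: 0.0
```

Request:
{"api": "move_arm", "payload": {
  "increments": [
    [0, 0, 0, 0, 0, 0.777, 1],
    [0, 0, 0, 0, 0, 0.777, 1],
    [0, 0, 0, 0, 0, 0.777, 1],
    [-1, 0.74, 0, 0, 0, 0, 1],
    [-1, 0.74, 0, 0, 0, 0, 1],
    [-1, 0.74, 0, 0, 0, 0, 1],
    [-1, 0.74, 0, 0, 0, 0, 1],
    [-1, 0.74, 0, 0, 0, 0, 1],
    [-1, 0.74, 0, 0, 0, 0, 1],
    [-1, 0.74, 0, 0, 0, 0, 1],
    [-1, 0.74, 0, 0, 0, 0, 1],
    [-1, 0.74, 0, 0, 0, 0, 1]
  ]
}}

```text
t: 2.5
ee_pos: [512.1, -348.9, 230.7]
eef_rot: [0.081, 0.997, 0.0, -0.001]
wrist_force: [0.3, 0.5, 0.5]
finger_gap: 85.6
grasp_force: 0.0
```

Run:
```python
from h import *
f=grab('wrist','w1.png'); P=pts(f); g=cv2.cvtColor(f['image'],cv2.COLOR_BGR2GRAY)
print(manip.state()['ee_pos'],-f['R'].T@f['t'],f['R'].round(2).tolist())
m=(P[...,2]>140)&(P[...,2]<156)&(f['depth']>0)&(g<90)
print(m.sum(),P[m].mean(0),P[m].min(0),P[m].max(0))
```

```text
[ 514.79055884 -347.1328924   229.82156671] [ 444.18078082 -338.06807815  372.31942153] [[0.16, 0.99, 0.0], [0.95, -0.15, 0.27], [0.27, -0.04, -0.96]]
588 [ 543.391408   -339.25980957  147.46379634] [ 531.27041056 -349.6452192   140.05344279] [ 559.00729568 -327.82779072  150.24091095]
```

View pics/w1.png

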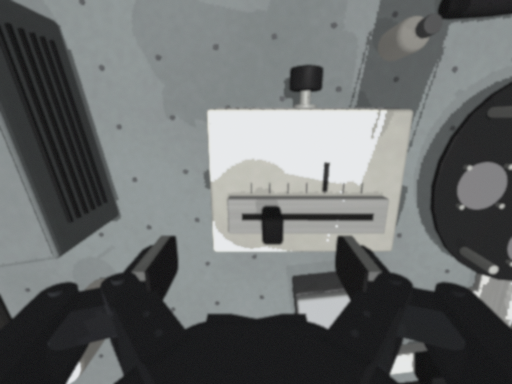

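The wrist view shows the grip at (272,224), the thick mark at (326,178) and the knob at (306,77). The arm was still settling, so I'll re-measure from this pose.

Run:
```python
from h import *
f=grab('wrist'); P=pts(f); g=cv2.cvtColor(f['image'],cv2.COLOR_BGR2GRAY)
print(manip.state()['ee_pos'])
m=(P[...,2]>145)&(P[...,2]<153)&(f['depth']>0)&(g<90)
vv,uu=np.nonzero(m); r=cv2.minAreaRect(np.c_[uu,vv].astype(np.float32)); G=ray(f,*r[0],149)
print(m.sum(),P[m].mean(0),r,G)
k=g[165:192,300:350]<80; vv,uu=np.nonzero(k); M=ray(f,uu.mean()+300,vv.mean()+165,95); print('mark',k.sum(),uu.mean()+300,vv.mean()+165,M)
ty=np.array([.162,.987]);print('travel',(M-G)[:2]@ty)
m=(g<70); m[:60]=0;m[100:]=0; m[:,:280]=0;m[:,330:]=0; vv,uu=np.nonzero(m); print('knob',P[m].mean(0),np.ptp(P[m],0),uu.mean(),vv.mean())
# unit top
m=(abs(P[...,2]-95)<4)&(f['depth']>0)
q=P[m][:,:2].astype(np.float32);print('unit',cv2.minAreaRect(q))
```

```text
[ 513.28961224 -347.89178723  229.71199551]
540 [ 544.15750497 -339.27755668  147.93505253] ((270.5, 227.5), (21.0, 27.0), 0.0) [ 543.52612276 -338.76254817  149.        ]
mark 69 323.4347826086956 176.56521739130434 [ 518.00533309 -275.13163578   95.        ]
travel 58.66934260730787
knob [ 413.52448879 -280.77225421   72.37097101] [ 46.49851872  74.35116177 374.28488277] 303.7409713574097 75.78206724782068
unit ((531.8018188476562, -382.12579345703125), (389.1046142578125, 373.6932373046875), 85.04562377929688)
```

Request:
{"api": "move_arm", "payload": {
  "increments": [
    [-0.665, 0.385, 0, 0, 0, 0, 1],
    [-0.665, 0.385, 0, 0, 0, 0, 1],
    [0, 0, 0.9, 0, 0, 0, 1],
    [0, 0, 0.9, 0, 0, 0, 1],
    [0, 0, 0.9, 0, 0, 0, 1],
    [0, 0, 0.9, 0, 0, 0, 0.5],
    [0, 0, 0.9, 0, 0, 0, 0.2],
    [0, 0, 0.9, 0, 0, 0, 0],
    [0, 0, 0, 0, 0, 0, -1],
    [0, 0, 0, 0, 0, 0, -1],
    [0, 0, 0, 0, 0, 0, -1],
    [0, 0, 0, 0, 0, 0, -1]
  ]
}}

```text
t: 3.8
ee_pos: [539.9, -338.5, 122.8]
eef_rot: [0.081, 0.997, 0.0, -0.0]
wrist_force: [-0.4, -0.1, -7.8]
finger_gap: 19.3
grasp_force: 60.9
```

Request:
{"api": "move_arm", "payload": {
  "increments": [
    [0, 0.575, 0, 0, 0, 0, -1],
    [0, 0.575, 0, 0, 0, 0, -1],
    [0, 0.575, 0, 0, 0, 0, -1],
    [0, 0.575, 0, 0, 0, 0, -1],
    [0, 0.575, 0, 0, 0, 0, -1],
    [0, 0, 0, 0, 0, 0, -1],
    [0, 0, 0, 0, 0, 0, -1],
    [0, 0, 0, 0, 0, 0, 0.3],
    [0, 0, 0, 0, 0, 0, 0.3],
    [0, 0, -1, 0, 0, 0, 0.3],
    [0, 0, -1, 0, 0, 0, 0.3],
    [0, 0, -1, 0, 0, 0, 0.3]
  ]
}}

```text
t: 5.0
ee_pos: [550.0, -283.2, 186.4]
eef_rot: [0.081, 0.997, -0.001, 0.002]
wrist_force: [0.1, 0.2, -0.2]
finger_gap: 55.8
grasp_force: 0.0
```

Request:
{"api": "move_arm", "payload": {
  "increments": [
    [0.7, 0, -1, 0, 0, 0, 1],
    [0.7, 0, -1, 0, 0, 0, 1],
    [0, 0, 0, 0, 0, 0, 1],
    [0, 0, 0, 0, 0, 0, 1]
  ]
}}

```text
t: 5.4
ee_pos: [522.3, -278.3, 225.5]
eef_rot: [0.081, 0.997, -0.001, 0.002]
wrist_force: [-0.4, -0.1, -0.8]
finger_gap: 85.4
grasp_force: 0.0
```

Run:
```python
from h import *
f=grab('wrist','w2.png'); P=pts(f); g=cv2.cvtColor(f['image'],cv2.COLOR_BGR2GRAY)
print(manip.state()['ee_pos'])
m=(P[...,2]>145)&(P[...,2]<153)&(f['depth']>0)&(g<90)&(P[...,0]>500)
vv,uu=np.nonzero(m); r=cv2.minAreaRect(np.c_[uu,vv].astype(np.float32)); G=ray(f,*r[0],149)
print(m.sum(),P[m].mean(0),r,G)
u0,v0=proj(f,[517,-275,95]).astype(int);print(u0,v0)
k=g[v0-12:v0+12,u0-15:u0+15]<80; vv,uu=np.nonzero(k); a=(uu.mean()+u0-15,vv.mean()+v0-12);M=ray(f,*a,95); print('mark',k.sum(),a,M)
ty=np.array([.162,.987]);print('travel left',(M-G)[:2]@ty)
o=f['image'][max(0,v0-100):v0+100,max(0,u0-130):u0+130]; cv2.imwrite('pics/w2c.png',cv2.resize(o,None,fx=3,fy=3)[:600,:800])
```

```text
[ 522.01392572 -277.91683009  224.18199294]
528 [ 553.59217984 -281.62772107  148.02617424] ((258.5, 232.5), (27.0, 21.0), 90.0) [ 552.72231393 -281.48537703  149.        ]
258 179
mark 72 (np.float64(259.0), np.float64(178.5)) [ 516.38280538 -274.70468835   95.        ]
travel left 0.8055393378439613
```

View pics/w2c.png

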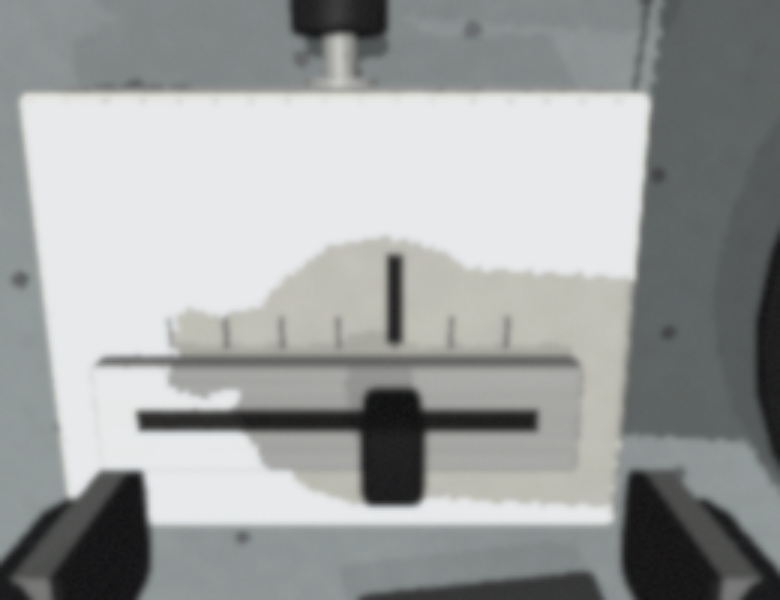

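The crop shows the grip sitting under the thick mark (about 0.8 mm off), so the dimmer is set. Next is pot B (552,307).

Request:
{"api": "move_arm", "payload": {
  "increments": [
    [0.11, 0.97, 0, 0, 0, 0, 0.7],
    [0.11, 0.97, 0, 0, 0, 0, 0.7],
    [0.11, 0.97, 0, 0, 0, 0, 0.7],
    [0.11, 0.97, 0, 0, 0, 0, 0.7],
    [0.11, 0.97, 0, 0, 0, 0, 0.7],
    [0.11, 0.97, 0, 0, 0, 0, 0.7],
    [0.11, 0.97, 0, 0, 0, 0, 0.7],
    [0.11, 0.97, 0, 0, 0, 0, 0.7],
    [0.11, 0.97, 0, 0, 0, 0, 0.7],
    [0.11, 0.97, 0, 0, 0, 0, 0.7],
    [0.11, 0.97, 0, 0, 0, 0, 0.7],
    [0.11, 0.97, 0, 0, 0, 0, 0.7]
  ]
}}

```text
t: 6.65
ee_pos: [533.3, -42.8, 222.6]
eef_rot: [0.081, 0.997, -0.0, -0.0]
wrist_force: [0.3, -0.3, 0.0]
finger_gap: 72.5
grasp_force: 0.0
```

Request:
{"api": "move_arm", "payload": {
  "increments": [
    [0, 0, 0, 0, 0, 0, 0.7],
    [0, 0, 0, 0, 0, 0, 0.7]
  ]
}}

```text
t: 6.85
ee_pos: [533.3, -43.4, 222.8]
eef_rot: [0.08, 0.997, -0.0, -0.0]
wrist_force: [-0.1, 0.3, 0.3]
finger_gap: 72.7
grasp_force: 0.0
```

```bash
cat >> h.py <<'E'
def nests(f):
    P=pts(f); g=cv2.cvtColor(f['image'],cv2.COLOR_BGR2GRAY)
    ax=np.array([583.5,21.7]); r=np.hypot(P[...,0]-ax[0],P[...,1]-ax[1])
    m=((g>75)&(g<150)&(r<125)&(r>42)&(abs(P[...,2]-40)<6)).astype(np.uint8)
    m=cv2.morphologyEx(m,cv2.MORPH_OPEN,cv2.getStructuringElement(2,(7,7)))
    n,l,s,c=cv2.connectedComponentsWithStats(m); out=[]
    for i in range(1,n):
        if s[i,4]>80:
            vv,uu=np.nonzero(l==i); e=cv2.minEnclosingCircle(np.c_[uu,vv].astype(np.float32)); p=ray(f,*c[i],40); d=p[:2]-ax
            out.append(p); print('nest',c[i].round(1),s[i,2:5],p.round(1),np.hypot(*d).round(1),np.degrees(np.arctan2(d[1],d[0])).round(1))
    return np.array(out)
def pots(f):
    P=pts(f); hsv=cv2.cvtColor(f['image'],cv2.COLOR_BGR2HSV)
    out=[]
    for zt in (60,100):
        m=((hsv[...,2]>140)&(hsv[...,1]<50)&(abs(P[...,2]-zt)<5)&(f['depth']>0)&(P[...,1]>-150)&(P[...,0]<720)).astype(np.uint8)
        m=cv2.morphologyEx(m,cv2.MORPH_OPEN,np.ones((3,3),np.uint8))
        n,l,s,c=cv2.connectedComponentsWithStats(m)
        for i in range(1,n):
            if s[i,4]>60:
                vv,uu=np.nonzero(l==i); e,r=cv2.minEnclosingCircle(np.c_[uu,vv].astype(np.float32)); p=ray(f,*e,zt)
                q=P[l==i]; print('cap',zt,np.round(e,1),s[i,4],'rmm',round(r*np.median(f['depth'][l==i])/f['f'],1),p.round(1),q.mean(0).round(1)); out.append(p)
    return out
E
python3 - <<'E'
from h import *
f=grab('wrist','w3.png'); print(manip.state()['ee_pos']); nests(f); pots(f)
f=grab('top'); print('top'); nests(f); pots(f)
E
```

```text
[533.19715447 -43.76881556 222.86661412]
nest [318.  144.2] [  51   51 1442] [507.9  36.   40. ] 76.9 169.3
nest [378.2 205.5] [  51   46 1816] [598.2 105.   40. ] 84.6 80.0
nest [246.4 207.7] [  48   45 1694] [574.  -63.2  40. ] 85.5 -96.4
nest [306.7 265.5] [  39   42 1211] [670.3   4.5  40. ] 88.4 -11.2
cap 60 [135.5  58.5] 205 rmm 13.9 [ 386.6 -147.6   60. ] [ 386.2 -146.2   59.5]
top
```

View pics/w3.png

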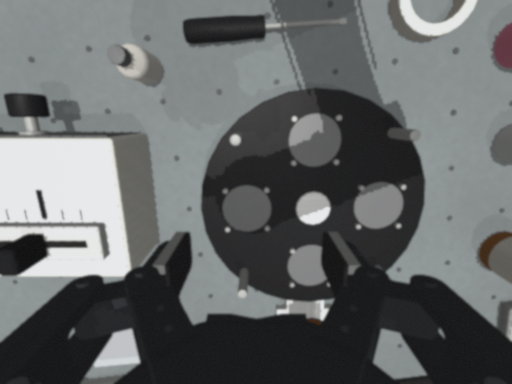

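The wrist view shows the whole carousel: nest1 at (378,206), nest3 at (246,208), nest2 at (315,139) and the hub at (314,208). That puts the axis at about (586,21) with the lamp at yaw −8.2°. On to the pots.

Request:
{"api": "move_arm", "payload": {
  "increments": [
    [0.11, 1, 0, 0, 0, 0, 0.7],
    [0.11, 1, 0, 0, 0, 0, 0.7],
    [0.11, 1, 0, 0, 0, 0, 0.7],
    [0.11, 1, 0, 0, 0, 0, 0.7],
    [0.11, 1, 0, 0, 0, 0, 0.7],
    [0.11, 1, 0, 0, 0, 0, 0.7],
    [0.11, 1, 0, 0, 0, 0, 0.7],
    [0.11, 1, 0, 0, 0, 0, 0.7],
    [0.11, 1, 0, 0, 0, 0, 0.7],
    [0.11, 1, 0, 0, 0, 0, 0.7],
    [0.11, 1, 0, 0, 0, 0, 0.7],
    [0.11, 1, 0, 0, 0, 0, 0.7]
  ]
}}

```text
t: 8.15
ee_pos: [546.0, 198.3, 223.2]
eef_rot: [0.081, 0.997, -0.0, -0.0]
wrist_force: [0.5, -0.4, 0.1]
finger_gap: 72.6
grasp_force: 0.0
```

Request:
{"api": "move_arm", "payload": {
  "increments": [
    [0.11, 1, 0, 0, 0, 0, 0.7],
    [0.11, 1, 0, 0, 0, 0, 0.7],
    [0.11, 1, 0, 0, 0, 0, 0.7],
    [0, 0, 0, 0, 0, 0, 0.7],
    [0, 0, 0, 0, 0, 0, 0.7]
  ]
}}

```text
t: 8.65
ee_pos: [548.8, 258.8, 223.0]
eef_rot: [0.08, 0.997, -0.0, -0.0]
wrist_force: [0.1, 0.7, -0.1]
finger_gap: 72.6
grasp_force: 0.0
```

Run:
```python
from h import *
f=grab('wrist','w4.png'); print(manip.state()['ee_pos']); pots(f)
```

```text
[548.85123185 258.25377011 223.20385996]
cap 60 [384.9  54.7] 2638 rmm 32.9 [440.3 411.7  60. ] [440.3 412.1  58.7]
cap 60 [261.  80.] 175 rmm 15.9 [443.8 280.7  60. ] [444.5 279.5  58.9]
cap 60 [376.9 147.1] 2012 rmm 30.6 [535.  399.9  60. ] [534.5 400.1  58.7]
cap 60 [258.1 159.3] 1895 rmm 28.8 [527.1 264.3  60. ] [527.3 264.5  58.8]
cap 60 [375.  248.5] 116 rmm 16.9 [663.1 392.8  60. ] [661.3 391.8  60. ]
cap 60 [403.5 267.5] 168 rmm 19.0 [696.4 428.3  60. ] [700.8 430.9  60.1]
```

View pics/w4.png

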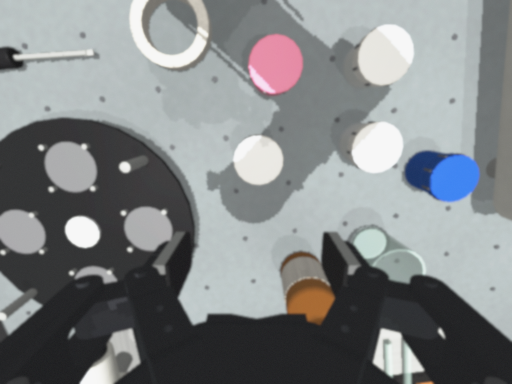

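The view shows the pots at (385,55), (377,147) and (258,159). The last one has been knocked aside and now stands at world (527,264). Pink is at (275,64) and blue at (442,176), both decoys. I'll take the knocked pot first.

Request:
{"api": "move_arm", "payload": {
  "increments": [
    [0.56, 0.065, 0.7, 0, 0, 0, 0.7],
    [0.56, 0.065, 0.7, 0, 0, 0, 0.7],
    [0, 0, 0.97, 0, 0, 0, 0.7],
    [0, 0, 0.97, 0, 0, 0, 0.7],
    [0, 0, 0.97, 0, 0, 0, 0.7],
    [0, 0, 0.97, 0, 0, 0, 0.7],
    [0, 0, 0.97, 0, 0, 0, 0.7],
    [0, 0, 0.97, 0, 0, 0, 0.7],
    [0, 0, 0.97, 0, 0, 0, 0.7],
    [0, 0, 0.97, 0, 0, 0, 0.7],
    [0, 0, 0.97, 0, 0, 0, 0.7],
    [0, 0, 0, 0, 0, 0, 0.7]
  ]
}}

```text
t: 9.9
ee_pos: [525.6, 262.5, 18.3]
eef_rot: [0.081, 0.997, -0.002, -0.002]
wrist_force: [-0.5, -0.8, -0.1]
finger_gap: 72.8
grasp_force: 0.0
```

Request:
{"api": "move_arm", "payload": {
  "increments": [
    [0, 0, 0, 0, 0, 0, -1],
    [0, 0, 0, 0, 0, 0, -1],
    [0, 0, 0, 0, 0, 0, -1],
    [0, 0, 0, 0, 0, 0, -1],
    [0, 0, 0, 0, 0, 0, -1],
    [0, 0, 0, 0, 0, 0, -1]
  ]
}}

```text
t: 10.5
ee_pos: [527.8, 264.5, 21.8]
eef_rot: [0.081, 0.997, 0.0, 0.001]
wrist_force: [-0.2, 0.6, 5.8]
finger_gap: 56.9
grasp_force: 64.2
```

Request:
{"api": "move_arm", "payload": {
  "increments": [
    [0, 0, -0.5, 0, 0, 0, -1],
    [0, 0, -1, 0, 0, 0, -1],
    [0, 0, -1, 0, 0, 0, -1],
    [0, 0, -1, 0, 0, 0, -1],
    [0, 0, -1, 0, 0, 0, -1],
    [0, 0, -1, 0, 0, 0, -1],
    [-0.29, -0.93, -0.5, 0, 0, 0, -1],
    [-0.29, -0.93, 0, 0, 0, 0, -1],
    [-0.29, -0.93, 0, 0, 0, 0, -1],
    [-0.29, -0.93, 0, 0, 0, 0, -1],
    [-0.29, -0.93, 0, 0, 0, 0, -1],
    [-0.29, -0.93, 0, 0, 0, 0, -1]
  ]
}}

```text
t: 11.7
ee_pos: [542.7, 146.0, 139.4]
eef_rot: [0.081, 0.997, -0.001, -0.001]
wrist_force: [0.5, -0.2, -1.6]
finger_gap: 56.7
grasp_force: 64.1
```

Request:
{"api": "move_arm", "payload": {
  "increments": [
    [-0.29, -0.93, 0, 0, 0, 0, -1],
    [-0.29, -0.93, 0, 0, 0, 0, -1],
    [-0.29, -0.93, 0, 0, 0, 0, -1],
    [-0.29, -0.93, 0, 0, 0, 0, -1],
    [-0.29, -0.93, 0, 0, 0, 0, -1],
    [-0.29, -0.93, 0, 0, 0, 0, -1],
    [-0.29, -0.93, 0, 0, 0, 0, -1],
    [-0.29, -0.93, 0, 0, 0, 0, -1],
    [-0.29, -0.93, 0, 0, 0, 0, -1],
    [-0.29, -0.93, 0, 0, 0, 0, -1],
    [-0.29, -0.93, 0, 0, 0, 0, -1],
    [0, 0, 0, 0, 0, 0, -1]
  ]
}}

```text
t: 12.9
ee_pos: [572.3, -66.9, 139.3]
eef_rot: [0.082, 0.997, -0.0, -0.001]
wrist_force: [0.6, -1.0, -1.5]
finger_gap: 56.4
grasp_force: 64.2
```

Request:
{"api": "move_arm", "payload": {
  "increments": [
    [0, 0, 0, 0, 0, 0, -1],
    [0, 0, 0, 0, 0, 0, -1]
  ]
}}

```text
t: 13.1
ee_pos: [572.9, -63.9, 140.1]
eef_rot: [0.081, 0.997, 0.0, -0.001]
wrist_force: [-1.0, -0.0, -1.4]
finger_gap: 56.9
grasp_force: 64.2
```

Run:
```python
from h import *
f=grab('wrist','w5.png'); print(manip.state()['ee_pos'],manip.state()['finger_gap']); nests(f); pots(f)
```

```text
[573.11953301 -63.60316573 140.3026538 ] 56.75862930709248
nest [356.9  96.1] [  63   77 3816] [501.5  35.2  40. ] 83.1 170.6
nest [436.9 190. ] [  66   64 3276] [597.5 104.9  40. ] 84.4 80.4
nest [258.4 179.1] [  65   37 1374] [559.9 -59.9  40. ] 85.0 -106.1
nest [357.7 255.6] [ 31  27 437] [654.9  27.1  40. ] 71.6 4.3
```

View pics/w5.png

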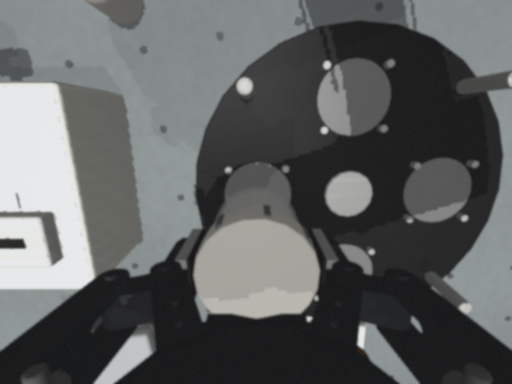

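The pot is centred above nest3 (disc visible at (258,185)); nest1 is at (437,190) and nest2 at (355,97). Lower and release.

Request:
{"api": "move_arm", "payload": {
  "increments": [
    [-0.02, 0.02, 0.96, 0, 0, 0, -1],
    [0, 0, 0.96, 0, 0, 0, -1],
    [0, 0, 0.96, 0, 0, 0, -1],
    [0, 0, 0.5, 0, 0, 0, -1],
    [0, 0, 0.47, 0, 0, 0, -1],
    [0, 0, 0, 0, 0, 0, -1],
    [0, 0, 0.05, 0, 0, 0, -1],
    [0, 0, 0, 0, 0, 0, -1]
  ]
}}

```text
t: 13.95
ee_pos: [574.5, -63.4, 63.4]
eef_rot: [0.081, 0.997, 0.0, 0.001]
wrist_force: [-0.1, -0.0, -1.6]
finger_gap: 57.1
grasp_force: 64.2
```

Request:
{"api": "move_arm", "payload": {
  "increments": [
    [0, 0, 0, 0, 0, 0, 0.7],
    [0, 0, 0, 0, 0, 0, 0.7],
    [0, 0, 0, 0, 0, 0, 0.7],
    [0, 0, -0.5, 0, 0, 0, 0.7],
    [0, 0, -1, 0, 0, 0, 0.7],
    [0, 0, -1, 0, 0, 0, 0.7],
    [0, 0, -1, 0, 0, 0, 0.7],
    [0, 0, -1, 0, 0, 0, 0.7],
    [0, 0, -1, 0, 0, 0, 0.7],
    [0, 0, -1, 0, 0, 0, 0.7],
    [0, 0, -1, 0, 0, 0, 0.7],
    [0, 0, 0, 0, 0, 0, 0.7]
  ]
}}

```text
t: 15.15
ee_pos: [575.7, -63.8, 217.0]
eef_rot: [0.081, 0.997, 0.0, 0.003]
wrist_force: [0.4, -0.3, 1.1]
finger_gap: 72.4
grasp_force: 0.0
```

Run:
```python
from h import *
f=grab('wrist','w6.png'); print(manip.state()['ee_pos']); nests(f); pots(f)
f=grab('top','t6.png'); print('top'); pots(f)
```

```text
[574.90149002 -63.49840748 215.0503857 ]
nest [335.5  95.9] [  49   60 1794] [500.4  39.1  40. ] 84.9 168.2
nest [395.4 170.8] [  50   51 1955] [598.2 104.7  40. ] 84.3 79.9
nest [319.6 231.7] [  49   44 1208] [664.    5.6  40. ] 82.1 -11.3
cap 60 [141.    8.8] 156 rmm 9.4 [ 390.4 -147.4   60. ] [ 389.9 -146.2   59.5]
cap 100 [256.4 185.6] 2355 rmm 28.1 [573.7 -63.4 100. ] [574.2 -63.5  98.8]
top
```

The pot sits in nest3 at (573.7,−63.4). On to the pot at (440,412).

Request:
{"api": "move_arm", "payload": {
  "increments": [
    [0.456, 0.972, 0, 0, 0, 0, 0.7],
    [0.456, 0.972, 0, 0, 0, 0, 0.7],
    [0.456, 0.972, 0, 0, 0, 0, 0.7],
    [0.456, 0.972, 0, 0, 0, 0, 0.7],
    [0.456, 0.972, 0, 0, 0, 0, 0.7],
    [0.456, 0.972, 0, 0, 0, 0, 0.7],
    [0.456, 0.972, 0, 0, 0, 0, 0.7],
    [0.456, 0.972, 0, 0, 0, 0, 0.7],
    [0.456, 0.972, 0, 0, 0, 0, 0.7],
    [0.456, 0.972, 0, 0, 0, 0, 0.7],
    [0.456, 0.972, 0, 0, 0, 0, 0.7],
    [0.456, 0.972, 0, 0, 0, 0, 0.7]
  ]
}}

```text
t: 16.45
ee_pos: [502.7, 184.9, 211.9]
eef_rot: [0.081, 0.997, -0.0, -0.001]
wrist_force: [0.8, 0.4, -0.3]
finger_gap: 72.6
grasp_force: 0.0
```

Request:
{"api": "move_arm", "payload": {
  "increments": [
    [0.456, 0.972, 0, 0, 0, 0, 0.7],
    [0.456, 0.972, 0, 0, 0, 0, 0.7],
    [0.456, 0.972, 0, 0, 0, 0, 0.7],
    [0.456, 0.972, 0, 0, 0, 0, 0.7],
    [0.456, 0.972, 0, 0, 0, 0, 0.7],
    [0.456, 0.972, 0, 0, 0, 0, 0.7],
    [0.456, 0.972, 0, 0, 0, 0, 0.7],
    [0.456, 0.972, 0, 0, 0, 0, 0.7],
    [0.456, 0.972, 0, 0, 0, 0, 0.7],
    [0.456, 0.972, 0, 0, 0, 0, 0.7],
    [0.456, 0.972, 0, 0, 0, 0, 0.7],
    [0, 0, 0, 0, 0, 0, 0.7]
  ]
}}

```text
t: 17.65
ee_pos: [437.9, 413.9, 211.6]
eef_rot: [0.08, 0.997, -0.0, -0.0]
wrist_force: [1.3, -0.3, 1.0]
finger_gap: 72.5
grasp_force: 0.0
```

Request:
{"api": "move_arm", "payload": {
  "increments": [
    [0, 0, 0, 0, 0, 0, 0.7],
    [0, 0, 0, 0, 0, 0, 0.7]
  ]
}}

```text
t: 17.85
ee_pos: [439.0, 411.3, 212.6]
eef_rot: [0.081, 0.997, -0.0, -0.0]
wrist_force: [-0.3, 0.7, -0.1]
finger_gap: 72.7
grasp_force: 0.0
```

Run:
```python
from h import *
f=grab('wrist','w7.png'); print(manip.state()['ee_pos']); pots(f)
```

```text
[439.15228232 411.1564408  212.76012519]
cap 60 [258.  180.1] 1864 rmm 28.3 [439.2 413.1  60. ] [439.9 412.9  58.8]
cap 60 [260.5 255. ] 1489 rmm 28.6 [533.5 401.   60. ] [534.3 401.2  58.9]
```

Request:
{"api": "move_arm", "payload": {
  "increments": [
    [0, 0.1, 0.6, 0, 0, 0, 0.7],
    [0, 0, 1, 0, 0, 0, 0.7],
    [0, 0, 1, 0, 0, 0, 0.7],
    [0, 0, 1, 0, 0, 0, 0.7],
    [0, 0, 1, 0, 0, 0, 0.7],
    [0, 0, 1, 0, 0, 0, 0.7],
    [0, 0, 1, 0, 0, 0, 0.7],
    [0, 0, 1, 0, 0, 0, 0.7],
    [0, 0, 1, 0, 0, 0, 0.7],
    [0, 0, 0.5, 0, 0, 0, 0.7],
    [0, 0, 0.5, 0, 0, 0, 0.7],
    [0, 0, 0, 0, 0, 0, 0.7]
  ]
}}

```text
t: 19.1
ee_pos: [438.9, 412.8, 19.4]
eef_rot: [0.081, 0.997, -0.001, -0.001]
wrist_force: [-0.1, -0.2, 0.1]
finger_gap: 72.6
grasp_force: 0.0
```

Request:
{"api": "move_arm", "payload": {
  "increments": [
    [0, 0, 0, 0, 0, 0, -1],
    [0, 0, 0, 0, 0, 0, -1],
    [0, 0, 0, 0, 0, 0, -1],
    [0, 0, 0, 0, 0, 0, -1],
    [0, 0, 0, 0, 0, 0, -1],
    [0, 0, 0, 0, 0, 0, -1],
    [0, 0, 0, 0, 0, 0, -1]
  ]
}}

```text
t: 19.8
ee_pos: [439.7, 414.2, 21.7]
eef_rot: [0.081, 0.997, 0.001, 0.001]
wrist_force: [-1.0, -0.0, 5.2]
finger_gap: 56.7
grasp_force: 64.1
```

Request:
{"api": "move_arm", "payload": {
  "increments": [
    [0, 0, -0.5, 0, 0, 0, -1],
    [0, 0, -1, 0, 0, 0, -1],
    [0, 0, -1, 0, 0, 0, -1],
    [0, 0, -1, 0, 0, 0, -1],
    [0, 0, -1, 0, 0, 0, -1],
    [0, 0, -1, 0, 0, 0, -1],
    [-0.324, -0.964, -0.5, 0, 0, 0, -1],
    [-0.324, -0.964, 0, 0, 0, 0, -1],
    [-0.324, -0.964, 0, 0, 0, 0, -1],
    [-0.324, -0.964, 0, 0, 0, 0, -1],
    [-0.324, -0.964, 0, 0, 0, 0, -1],
    [-0.324, -0.964, 0, 0, 0, 0, -1]
  ]
}}

```text
t: 21.0
ee_pos: [459.1, 290.9, 140.2]
eef_rot: [0.081, 0.997, -0.0, -0.0]
wrist_force: [0.2, -0.0, -0.3]
finger_gap: 56.9
grasp_force: 64.1
```

Request:
{"api": "move_arm", "payload": {
  "increments": [
    [-0.324, -0.964, 0, 0, 0, 0, -1],
    [-0.324, -0.964, 0, 0, 0, 0, -1],
    [-0.324, -0.964, 0, 0, 0, 0, -1],
    [-0.324, -0.964, 0, 0, 0, 0, -1],
    [-0.324, -0.964, 0, 0, 0, 0, -1],
    [-0.324, -0.964, 0, 0, 0, 0, -1],
    [-0.324, -0.964, 0, 0, 0, 0, -1],
    [-0.324, -0.964, 0, 0, 0, 0, -1],
    [-0.324, -0.964, 0, 0, 0, 0, -1],
    [-0.324, -0.964, 0, 0, 0, 0, -1],
    [-0.324, -0.964, 0, 0, 0, 0, -1],
    [-0.324, -0.964, 0, 0, 0, 0, -1]
  ]
}}

```text
t: 22.2
ee_pos: [498.3, 50.4, 140.5]
eef_rot: [0.081, 0.997, -0.0, -0.0]
wrist_force: [-0.2, 0.2, -0.6]
finger_gap: 56.8
grasp_force: 64.1
```

Request:
{"api": "move_arm", "payload": {
  "increments": [
    [-0.324, -0.964, 0, 0, 0, 0, -1],
    [0, 0, 0, 0, 0, 0, -1],
    [0, 0, 0, 0, 0, 0, -1],
    [0, 0, 0, 0, 0, 0, -1]
  ]
}}

```text
t: 22.6
ee_pos: [501.7, 32.2, 140.6]
eef_rot: [0.081, 0.997, 0.0, -0.0]
wrist_force: [0.0, 0.7, -0.5]
finger_gap: 56.8
grasp_force: 64.1
```

Request:
{"api": "move_arm", "payload": {
  "increments": [
    [0, 0.04, 0.96, 0, 0, 0, -1],
    [0, 0, 0.96, 0, 0, 0, -1],
    [0, 0, 0.96, 0, 0, 0, -1],
    [0, 0, 0.5, 0, 0, 0, -1],
    [0, 0, 0.47, 0, 0, 0, -1],
    [0, 0, 0, 0, 0, 0, -1],
    [0, 0, 0.05, 0, 0, 0, -1],
    [0, 0, 0, 0, 0, 0, -1]
  ]
}}

```text
t: 23.4
ee_pos: [502.6, 33.2, 63.4]
eef_rot: [0.081, 0.997, 0.0, 0.001]
wrist_force: [-0.5, -1.4, -0.8]
finger_gap: 57.0
grasp_force: 64.1
```

Request:
{"api": "move_arm", "payload": {
  "increments": [
    [0, 0, 0, 0, 0, 0, 0.7],
    [0, 0, 0, 0, 0, 0, 0.7],
    [0, 0, 0, 0, 0, 0, 0.7],
    [0, 0, -0.5, 0, 0, 0, 0.7],
    [0, 0, -1, 0, 0, 0, 0.7],
    [0, 0, -1, 0, 0, 0, 0.7],
    [0, 0, -1, 0, 0, 0, 0.7],
    [0, 0, -1, 0, 0, 0, 0.7],
    [0, 0, -1, 0, 0, 0, 0.7],
    [0, 0, -1, 0, 0, 0, 0.7],
    [0, 0, -1, 0, 0, 0, 0.7],
    [0, 0, 0, 0, 0, 0, 0.7]
  ]
}}

```text
t: 24.6
ee_pos: [503.7, 33.1, 216.6]
eef_rot: [0.081, 0.997, 0.001, 0.003]
wrist_force: [-0.4, 0.2, 0.7]
finger_gap: 72.5
grasp_force: 0.0
```

Run:
```python
from h import *
f=grab('wrist','w8.png'); print(manip.state()['ee_pos']); nests(f); pots(f)
```

```text
[502.82251837  33.15205159 214.82464941]
nest [239.9 155.9] [13 11 81] [477.6  17.7  40. ] 106.0 -177.8
nest [318.7 232.3] [  49   45 1244] [592.4 101.4  40. ] 80.2 83.6
nest [198.  220.3] [17 10 86] [550.7 -50.3  40. ] 79.1 -114.5
nest [258.6 292.1] [  46   40 1405] [670.    9.5  40. ] 87.3 -8.0
cap 60 [71.  98.5] 247 rmm 14.3 [ 386.3 -146.4   60. ] [ 385.8 -146.1   59.3]
cap 100 [255.8 186.5] 2372 rmm 28.3 [502.4  32.8 100. ] [502.5  32.9  98.9]
cap 100 [189.5 263.5] 495 rmm 23.2 [577. -53. 100.] [580.7 -46.2  98.8]
```

The pot is seated in nest2 at (502.4,32.8). Next is the last pot at (534,401).

Request:
{"api": "move_arm", "payload": {
  "increments": [
    [0.076, 0.969, 0, 0, 0, 0, 0.7],
    [0.076, 0.969, 0, 0, 0, 0, 0.7],
    [0.076, 0.969, 0, 0, 0, 0, 0.7],
    [0.076, 0.969, 0, 0, 0, 0, 0.7],
    [0.076, 0.969, 0, 0, 0, 0, 0.7],
    [0.076, 0.969, 0, 0, 0, 0, 0.7],
    [0.076, 0.969, 0, 0, 0, 0, 0.7],
    [0.076, 0.969, 0, 0, 0, 0, 0.7],
    [0.076, 0.969, 0, 0, 0, 0, 0.7],
    [0.076, 0.969, 0, 0, 0, 0, 0.7],
    [0.076, 0.969, 0, 0, 0, 0, 0.7],
    [0.076, 0.969, 0, 0, 0, 0, 0.7]
  ]
}}

```text
t: 25.85
ee_pos: [521.5, 267.1, 212.6]
eef_rot: [0.081, 0.997, -0.0, -0.0]
wrist_force: [-1.5, -0.4, 0.6]
finger_gap: 72.5
grasp_force: 0.0
```

Request:
{"api": "move_arm", "payload": {
  "increments": [
    [0.076, 0.969, 0, 0, 0, 0, 0.7],
    [0.076, 0.969, 0, 0, 0, 0, 0.7],
    [0.076, 0.969, 0, 0, 0, 0, 0.7],
    [0.076, 0.969, 0, 0, 0, 0, 0.7],
    [0.076, 0.969, 0, 0, 0, 0, 0.7],
    [0.076, 0.969, 0, 0, 0, 0, 0.7],
    [0.076, 0.969, 0, 0, 0, 0, 0.7],
    [0, 0, 0, 0, 0, 0, 0.7],
    [0, 0, 0, 0, 0, 0, 0.7],
    [0, 0, 0, 0, 0, 0, 0.7]
  ]
}}

```text
t: 26.85
ee_pos: [532.8, 400.9, 212.8]
eef_rot: [0.081, 0.997, -0.0, 0.0]
wrist_force: [-0.0, 0.1, 0.5]
finger_gap: 72.7
grasp_force: 0.0
```

Run:
```python
from h import *
f=grab('wrist','w9.png'); print(manip.state()['ee_pos']); pots(f)
hsv=cv2.cvtColor(f['image'],cv2.COLOR_BGR2HSV); P=pts(f)
m=(hsv[...,0]>105)&(hsv[...,0]<130)&(hsv[...,1]>150)&(P[...,2]>50)&(P[...,2]<65); print('blue',P[m].mean(0))
```

```text
[532.80644393 400.66852082 212.93954273]
cap 60 [256.9 180.9] 1901 rmm 28.5 [533.7 401.2  60. ] [534.3 401.2  58.8]
cap 60 [274. 275.] 83 rmm 13.6 [658. 403.  60.] [656.5 403.   60.1]
cap 60 [295.5 304. ] 111 rmm 15.3 [705.5 424.6  60. ] [708.3 425.3  60. ]
cap 60 [270.  306.5] 97 rmm 15.1 [703.9 391.   60. ] [707.1 389.5  59.6]
blue [584.18079023 488.05910472  58.66277947]
```

Request:
{"api": "move_arm", "payload": {
  "increments": [
    [-0.05, 0.03, 0.6, 0, 0, 0, 0.7],
    [0, 0, 1, 0, 0, 0, 0.7],
    [0, 0, 1, 0, 0, 0, 0.7],
    [0, 0, 1, 0, 0, 0, 0.7],
    [0, 0, 1, 0, 0, 0, 0.7],
    [0, 0, 1, 0, 0, 0, 0.7],
    [0, 0, 1, 0, 0, 0, 0.7],
    [0, 0, 1, 0, 0, 0, 0.7],
    [0, 0, 1, 0, 0, 0, 0.7],
    [0, 0, 0.5, 0, 0, 0, 0.7],
    [0, 0, 0.5, 0, 0, 0, 0.7],
    [0, 0, 0, 0, 0, 0, 0.7]
  ]
}}

```text
t: 28.1
ee_pos: [533.3, 400.8, 19.4]
eef_rot: [0.081, 0.997, -0.001, -0.001]
wrist_force: [0.1, -0.3, -0.1]
finger_gap: 72.6
grasp_force: 0.0
```

Request:
{"api": "move_arm", "payload": {
  "increments": [
    [0, 0, 0, 0, 0, 0, -1],
    [0, 0, 0, 0, 0, 0, -1],
    [0, 0, 0, 0, 0, 0, -1],
    [0, 0, 0, 0, 0, 0, -1],
    [0, 0, 0, 0, 0, 0, -1],
    [0, 0, 0, 0, 0, 0, -1],
    [0, 0, 0, 0, 0, 0, -1]
  ]
}}

```text
t: 28.8
ee_pos: [534.4, 402.0, 21.8]
eef_rot: [0.081, 0.997, 0.001, 0.001]
wrist_force: [-2.0, -0.5, 5.7]
finger_gap: 56.9
grasp_force: 64.3
```

Request:
{"api": "move_arm", "payload": {
  "increments": [
    [0, 0, -0.5, 0, 0, 0, -1],
    [0, 0, -1, 0, 0, 0, -1],
    [0, 0, -1, 0, 0, 0, -1],
    [0, 0, -1, 0, 0, 0, -1],
    [0, 0, -1, 0, 0, 0, -1],
    [0, 0, -1, 0, 0, 0, -1],
    [-0.369, -0.943, -0.5, 0, 0, 0, -1],
    [-0.369, -0.943, 0, 0, 0, 0, -1],
    [-0.369, -0.943, 0, 0, 0, 0, -1],
    [-0.369, -0.943, 0, 0, 0, 0, -1],
    [-0.369, -0.943, 0, 0, 0, 0, -1],
    [-0.369, -0.943, 0, 0, 0, 0, -1]
  ]
}}

```text
t: 30.0
ee_pos: [559.4, 280.5, 140.1]
eef_rot: [0.081, 0.997, -0.0, -0.0]
wrist_force: [-0.8, -0.6, -1.3]
finger_gap: 57.0
grasp_force: 64.1
```

Request:
{"api": "move_arm", "payload": {
  "increments": [
    [-0.369, -0.943, 0, 0, 0, 0, -1],
    [-0.369, -0.943, 0, 0, 0, 0, -1],
    [-0.369, -0.943, 0, 0, 0, 0, -1],
    [-0.369, -0.943, 0, 0, 0, 0, -1],
    [-0.369, -0.943, 0, 0, 0, 0, -1],
    [-0.369, -0.943, 0, 0, 0, 0, -1],
    [-0.369, -0.943, 0, 0, 0, 0, -1],
    [-0.369, -0.943, 0, 0, 0, 0, -1],
    [-0.369, -0.943, 0, 0, 0, 0, -1],
    [0, 0, 0, 0, 0, 0, -1],
    [0, 0, 0, 0, 0, 0, -1],
    [0, 0, 0, 0, 0, 0, -1]
  ]
}}

```text
t: 31.2
ee_pos: [597.5, 104.6, 140.6]
eef_rot: [0.081, 0.997, 0.0, -0.0]
wrist_force: [0.4, -0.0, -1.0]
finger_gap: 56.9
grasp_force: 64.2
```

Request:
{"api": "move_arm", "payload": {
  "increments": [
    [-0.02, 0.02, 0.96, 0, 0, 0, -1],
    [0, 0, 0.96, 0, 0, 0, -1],
    [0, 0, 0.96, 0, 0, 0, -1],
    [0, 0, 0.5, 0, 0, 0, -1],
    [0, 0, 0.47, 0, 0, 0, -1],
    [0, 0, 0, 0, 0, 0, -1],
    [0, 0, 0.05, 0, 0, 0, -1],
    [0, 0, 0, 0, 0, 0, -1]
  ]
}}

```text
t: 32.0
ee_pos: [598.5, 105.0, 63.5]
eef_rot: [0.081, 0.997, 0.0, 0.001]
wrist_force: [-0.0, -0.5, -1.4]
finger_gap: 57.1
grasp_force: 64.1
```

Request:
{"api": "move_arm", "payload": {
  "increments": [
    [0, 0, 0, 0, 0, 0, 0.7],
    [0, 0, 0, 0, 0, 0, 0.7],
    [0, 0, 0, 0, 0, 0, 0.7],
    [0, 0, -0.5, 0, 0, 0, 0.7],
    [0, 0, -1, 0, 0, 0, 0.7],
    [0, 0, -1, 0, 0, 0, 0.7],
    [0, 0, -1, 0, 0, 0, 0.7],
    [0, 0, -1, 0, 0, 0, 0.7],
    [0, 0, -1, 0, 0, 0, 0.7],
    [0, 0, -1, 0, 0, 0, 0.7],
    [0.5, 0, -1, 0, 0, 0, 0.7],
    [0, 0, 0, 0, 0, 0, 0.7]
  ]
}}

```text
t: 33.2
ee_pos: [589.3, 106.6, 217.3]
eef_rot: [0.08, 0.997, 0.001, 0.003]
wrist_force: [0.4, 0.6, 0.8]
finger_gap: 72.4
grasp_force: 0.0
```

Run:
```python
from h import *
f=grab('wrist','w10.png'); print(manip.state()['ee_pos']); pots(f)
```

```text
[588.77578965 106.67895899 215.24613301]
cap 100 [165.3 110.4] 3055 rmm 31.0 [502.4  35.2 100. ] [503.   33.9  98.8]
cap 100 [255.8 196. ] 2331 rmm 28.3 [598.1 104.9 100. ] [598.6 105.   98.8]
cap 100 [ 91.8 197.8] 2369 rmm 30.8 [573.  -60.4 100. ] [574.1 -62.3  98.8]
```

All three pots are seated (598,105), (503,34) and (574,−62). Before the carousel push I'll check the j6 margin.

```bash
python3 -c "
from h import *
s=manip.state(); print(s['t'],s['qpos'],s['ee_pos'],s['eef_rot'])"
```

```text
33.25 [ 4.40488211e-01  3.53112513e-01  2.04124864e-01  4.11144212e-04
 -1.41733058e+00 -2.17258557e+00] [588.77578965 106.67895899 215.24613301] [8.05320392e-02 9.96749485e-01 9.38502769e-04 2.04300141e-03]
```

Request:
{"api": "move_arm", "payload": {
  "increments": [
    [1, 0, 0, 0, 0, 1, -1],
    [0, 0, 0, 0, 0, 1, -1],
    [0, 0, 0, 0, 0, 1, -1],
    [0, 0, 0, 0, 0, 1, -1],
    [0, 0, 0, 0, 0, 1, -1],
    [0, 0, 0, 0, 0, 1, -1]
  ]
}}

```text
t: 33.85
ee_pos: [568.1, 109.5, 212.0]
eef_rot: [0.288, 0.958, -0.0, -0.001]
wrist_force: [0.3, 1.4, 0.5]
finger_gap: 0.0
grasp_force: 0.0
```

```bash
python3 -c "
from h import *
s=manip.state(); print(s['t'],s['qpos'],s['ee_pos'],s['eef_rot'])"
```

```text
33.85 [ 4.60350654e-01  3.18842578e-01  1.47017697e-01 -2.04453752e-04
 -1.40033082e+00 -2.61451739e+00] [568.13430078 109.46976057 211.99632892] [ 2.87583263e-01  9.57755394e-01 -3.90748419e-04 -5.65190407e-04]
```

Request:
{"api": "move_arm", "payload": {
  "increments": [
    [0.107, -0.956, 0, 0, 0, 0, -1],
    [0.107, -0.956, 0, 0, 0, 0, -1],
    [0.107, -0.956, 0, 0, 0, 0, -1],
    [0.107, -0.956, 0, 0, 0, 0, -1],
    [0.107, -0.956, 0, 0, 0, 0, -1],
    [0.107, -0.956, 0, 0, 0, 0, -1],
    [0.107, -0.956, 0, 0, 0, 0, -1],
    [0.107, -0.956, 0, 0, 0, 0, -1],
    [0.107, -0.956, 0, 0, 0, 0, -1],
    [0, 0, 0, 0, 0, 0.94, -1],
    [0, 0, 0, 0, 0, 0.94, -1],
    [0, 0, 0, 0, 0, 0.94, -1]
  ]
}}

```text
t: 35.05
ee_pos: [457.4, -24.5, 212.7]
eef_rot: [0.38, 0.925, 0.0, 0.0]
wrist_force: [0.3, 0.2, 0.6]
finger_gap: 0.0
grasp_force: 0.0
```

Request:
{"api": "move_arm", "payload": {
  "increments": [
    [0, 0, 0.5, 0, 0, 0.94, -1],
    [0, 0, 0.5, 0, 0, 0.94, -1],
    [0, 0, 0.5, 0, 0, 0.94, -1],
    [0, 0, 0.5, 0, 0, 0.94, -1],
    [0, 0, 0, 0, 0, 0.94, -1],
    [0, 0, 0, 0, 0, 0.94, -1],
    [0, 0, 0, 0, 0, 0.94, -1],
    [0, 0, 0, 0, 0, 0, -1],
    [0, 0, 0, 0, 0, 0, -1]
  ]
}}

```text
t: 35.95
ee_pos: [459.9, -32.8, 172.5]
eef_rot: [0.575, 0.818, 0.004, -0.005]
wrist_force: [0.4, -0.4, -0.7]
finger_gap: -0.2
grasp_force: 0.0
```

```bash
python3 -c "
from h import *
f=grab('wrist','w11.png'); s=manip.state(); print(s['t'],s['qpos'],s['ee_pos'],s['eef_rot'])
f2=grab('top','t11.png'); pots(f2)
for a in (216.8,):
    p=[585.8+130*np.cos(np.radians(a)),20.9+130*np.sin(np.radians(a)),90]; print(p,proj(f,p))
"
```

```text
36.0 [ 0.26051625  0.11020798 -0.21804926 -0.01309184 -1.24244078 -3.05250589] [459.95921066 -32.52093386 172.54001151] [ 0.57507339  0.81807836  0.00402784 -0.00470877]
[np.float64(481.7049217766646), np.float64(-56.97306780702619), 90] [269.10413823 231.05063626]
```

View pics/w11.png

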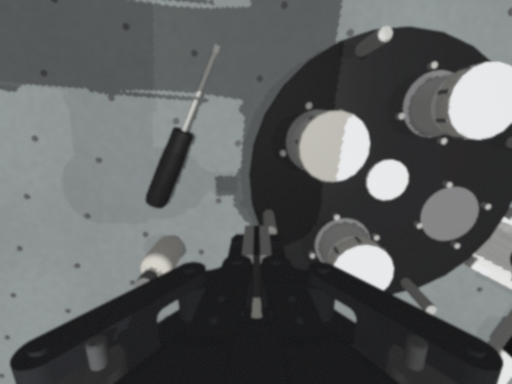

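The wrist view shows the fingers near the plate's edge beside post2 at (269,225), with the pots seated, and j6 near its limit. I'll turn back 24° and push at a fixed skew instead.

Request:
{"api": "move_arm", "payload": {
  "increments": [
    [0, 0, 0, 0, 0, -1, -1],
    [0, 0, 0, 0, 0, -1, -1],
    [0, 0, 0, 0, 0, -1, -1],
    [0, 0, 0, 0, 0, -1, -1],
    [0, 0, 0, 0, 0, -1, -1],
    [0, 0, 0, 0, 0, -1, -1],
    [0, 0, 0, 0, 0, 0, -1],
    [0, 0, 0, 0, 0, 0, -1],
    [0, 0, 0, 0, 0, 0, -1]
  ]
}}

```text
t: 36.95
ee_pos: [460.1, -32.2, 172.5]
eef_rot: [0.393, 0.92, 0.005, -0.004]
wrist_force: [-0.4, 0.3, 0.1]
finger_gap: -0.1
grasp_force: 0.0
```

```bash
python3 -c "
from h import *
s=manip.state(); print(s['t'],s['qpos'],s['ee_pos'],s['eef_rot'])
q=s['eef_rot'];from scipy.spatial.transform import Rotation as R
M=R.from_quat(q).as_matrix();print(M.round(3)); d=np.array([457.2,-23.4,60])-s['ee_pos'];print((M.T@d/20).round(3))
"
```

```text
36.95 [ 0.26102239  0.11058609 -0.21759619 -0.01313533 -1.24258473 -2.63540525] [460.14406884 -32.22738031 172.54054305] [ 0.39300938  0.91951345  0.00490971 -0.00381405]
[[-0.691  0.723 -0.003]
 [ 0.723  0.691  0.012]
 [ 0.011  0.006 -1.   ]]
[0.36  0.165 5.632]
```

Request:
{"api": "move_arm", "payload": {
  "increments": [
    [0.36, 0.165, 0.93, 0.088, -0.154, 0, -1],
    [0, 0, 0.93, 0, 0, 0, -1],
    [0, 0, 0.93, 0, 0, 0, -1],
    [0, 0, 0.93, 0, 0, 0, -1],
    [0, 0, 0.93, 0, 0, 0, -1],
    [0, 0, 0.93, 0, 0, 0, -1],
    [0, 0, 0, 0, 0, 0, -1],
    [0, 0, 0, 0, 0, 0, -1]
  ]
}}

```text
t: 37.75
ee_pos: [457.7, -24.7, 61.4]
eef_rot: [0.393, 0.92, -0.0, -0.0]
wrist_force: [0.4, 0.2, 1.3]
finger_gap: -0.2
grasp_force: 0.0
```

Request:
{"api": "move_arm", "payload": {
  "increments": [
    [-0.327, -0.14, 0, 0, 0, -0.75, -1],
    [-0.327, -0.14, 0, 0, 0, -0.75, -1],
    [-0.327, -0.14, 0, 0, 0, -0.75, -1],
    [-0.327, -0.14, 0, 0, 0, -0.75, -1],
    [-0.327, -0.14, 0, 0, 0, -0.75, -1],
    [-0.327, -0.14, 0, 0, 0, -0.75, -1]
  ]
}}

```text
t: 38.35
ee_pos: [478.2, -61.8, 62.4]
eef_rot: [0.243, 0.97, 0.001, 0.001]
wrist_force: [-1.9, 2.3, 0.5]
finger_gap: 0.0
grasp_force: 1.5
```

Request:
{"api": "move_arm", "payload": {
  "increments": [
    [-0.327, -0.14, 0, 0, 0, -0.75, -1],
    [-0.327, -0.14, 0, 0, 0, -0.75, -1],
    [-0.327, -0.14, 0, 0, 0, -0.75, -1],
    [-0.327, -0.14, 0, 0, 0, -0.75, -1],
    [-0.327, -0.14, 0, 0, 0, -0.75, -1],
    [-0.327, -0.14, 0, 0, 0, -0.75, -1],
    [-0.327, -0.14, 0, 0, 0, -0.75, -1],
    [-0.327, -0.14, 0, 0, 0, -0.75, -1],
    [-0.327, -0.14, 0, 0, 0, -0.75, -1],
    [-0.327, -0.14, 0, 0, 0, -0.75, -1],
    [-0.327, -0.14, 0, 0, 0, -0.75, -1],
    [-0.327, -0.14, 0, 0, 0, -0.75, -1]
  ]
}}

```text
t: 39.55
ee_pos: [546.5, -110.1, 62.2]
eef_rot: [-0.069, 0.998, 0.0, 0.0]
wrist_force: [-1.9, 1.8, -0.6]
finger_gap: 0.3
grasp_force: 1.0
```

Request:
{"api": "move_arm", "payload": {
  "increments": [
    [-0.327, -0.14, 0, 0, 0, -0.75, -1],
    [-0.327, -0.14, 0, 0, 0, -0.75, -1],
    [-0.327, -0.14, 0, 0, 0, -0.75, -1],
    [0, 0, 0, 0, 0, 0, -1]
  ]
}}

```text
t: 39.95
ee_pos: [568.5, -114.9, 62.2]
eef_rot: [-0.146, 0.989, -0.0, 0.001]
wrist_force: [-0.2, -1.4, 0.2]
finger_gap: -0.0
grasp_force: 0.0
```

Request:
{"api": "move_arm", "payload": {
  "increments": [
    [0.17, -0.57, 0, 0, 0, 0, -1],
    [0, 0, -0.9, 0, 0, 0, -1],
    [0, 0, -1, 0, 0, 0, -1],
    [0, 0, -1, 0, 0, 0, -1],
    [0, 0, -1, 0, 0, 0, -1],
    [0, 0, -1, 0, 0, 0, -1],
    [0, 0, -1, 0, 0, 0, -1],
    [0, 0, -1, 0, 0, 0, -1],
    [0, 0, 0, 0, 0, 0, 1],
    [0, 0, 0, 0, 0, 0, 1]
  ]
}}

```text
t: 40.95
ee_pos: [567.3, -127.0, 199.8]
eef_rot: [-0.145, 0.989, 0.0, 0.001]
wrist_force: [-0.6, 0.4, -1.0]
finger_gap: 28.1
grasp_force: 0.0
```

```bash
python3 -c "
from h import *
f=grab('wrist','w12.png'); s=manip.state(); print(s['t'],s['qpos'][5],s['ee_pos'],s['eef_rot']); pots(f)
P=pts(f);g=cv2.cvtColor(f['image'],cv2.COLOR_BGR2GRAY)
m=(g<70)&(abs(P[...,0]-412)<30)&(abs(P[...,1]+274)<30)&(P[...,2]>50); print('knob',m.sum(),np.median(P[m],0),P[m].min(0),P[m].max(0))
"
```

```text
41.0 -1.3275901308917657 [ 566.93395368 -126.85648731  198.86516066] [-1.45342506e-01  9.89381372e-01  2.20431335e-04 -9.36816856e-05]
cap 100 [359.4 177.5] 2825 rmm 29.4 [525.5 -39.7 100. ] [525.8 -39.   98.8]
cap 100 [473.6 214.1] 2521 rmm 30.9 [527.4  80.3 100. ] [527.3  81.4  98.8]
knob 2 [ 425.75851912 -265.28205832   50.51586669] [ 425.7166494  -265.88121527   50.15431661] [ 425.80038885 -264.68290138   50.87741676]
```

View pics/w12.png

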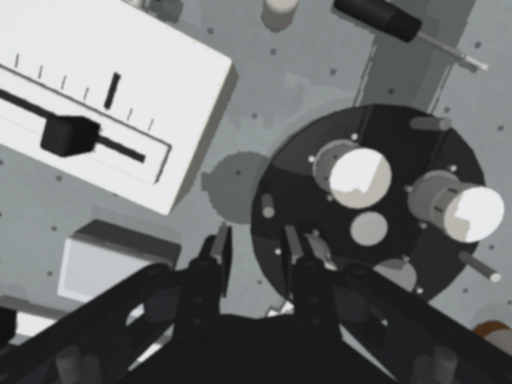

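The plate appears to be about 53° round: pots at (359,178) and (474,214), passing half-way and perhaps still creeping on. I'll wait and measure again.

Request:
{"api": "move_arm", "payload": {
  "increments": [
    [0, 0, 0, 0, 0, 0, 1],
    [0, 0, 0, 0, 0, 0, 1],
    [0, 0, 0, 0, 0, 0, 1],
    [0, 0, 0, 0, 0, 0, 1],
    [0, 0, 0, 0, 0, 0, 1],
    [0, 0, 0, 0, 0, 0, 1],
    [0, 0, 0, 0, 0, 0, 1],
    [0, 0, 0, 0, 0, 0, 1],
    [0, 0, 0, 0, 0, 0, 1],
    [0, 0, 0, 0, 0, 0, 1]
  ]
}}

```text
t: 42.0
ee_pos: [567.3, -126.6, 199.0]
eef_rot: [-0.146, 0.989, 0.0, -0.0]
wrist_force: [-0.3, -0.3, 0.1]
finger_gap: 85.2
grasp_force: 0.0
```

```bash
python3 -c "
from h import *
f=grab('wrist','w13.png'); pots(f)
"
```

```text
cap 100 [359. 177.] 2850 rmm 29.7 [524.8 -40.3 100. ] [525.8 -38.9  98.8]
cap 100 [473.6 214.2] 2534 rmm 30.9 [526.9  80.  100. ] [527.4  81.4  98.7]
cap 100 [313.4 285. ] 1954 rmm 28.3 [645.8 -40.9 100. ] [646.  -40.7  98.8]
```

The plate is at rest at about 52.5°, so friction is holding it just past half-way. I'll re-engage behind the same post (now at about 269°) and push further.

Request:
{"api": "move_arm", "payload": {
  "increments": [
    [0, 0, 0, 0, 0, 0.84, -1],
    [0, 0, 0, 0, 0, 0.84, -1],
    [0, 0, 0, 0, 0, 0.84, -1],
    [0, 0, 0, 0, 0, 0.84, -1],
    [0, 0, 0, 0, 0, 0.84, -1],
    [0.72, 0.775, 0, 0, 0, 0, -1],
    [0, 0, 0.98, 0, 0, 0, -1],
    [0, 0, 0.98, 0, 0, 0, -1],
    [0, 0, 0.98, 0, 0, 0, -1],
    [0, 0, 0.98, 0, 0, 0, -1],
    [0, 0, 0.98, 0, 0, 0, -1],
    [0, 0, 0.98, 0, 0, 0, -1]
  ]
}}

```text
t: 43.25
ee_pos: [552.9, -111.1, 80.8]
eef_rot: [0.0, 1.0, 0.0, 0.0]
wrist_force: [0.3, -0.5, 0.2]
finger_gap: -0.1
grasp_force: 0.0
```

Request:
{"api": "move_arm", "payload": {
  "increments": [
    [0, 0, 0.98, 0, 0, 0, -1],
    [0, 0, 0, 0, 0, 0, -1],
    [-0.348, -0.077, 0, 0, 0, -0.75, -1],
    [-0.348, -0.077, 0, 0, 0, -0.75, -1],
    [-0.348, -0.077, 0, 0, 0, -0.75, -1],
    [-0.348, -0.077, 0, 0, 0, -0.75, -1],
    [-0.348, -0.077, 0, 0, 0, -0.75, -1],
    [-0.348, -0.077, 0, 0, 0, -0.75, -1],
    [-0.348, -0.077, 0, 0, 0, -0.75, -1],
    [-0.348, -0.077, 0, 0, 0, -0.75, -1]
  ]
}}

```text
t: 44.25
ee_pos: [609.9, -113.3, 63.1]
eef_rot: [-0.209, 0.978, -0.0, 0.0]
wrist_force: [-1.0, 0.6, -0.0]
finger_gap: 0.0
grasp_force: 0.5
```

```bash
python3 -c "
from h import *
f=grab('wrist','w14.png'); s=manip.state(); print(s['t'],s['qpos'][5],s['ee_pos'],s['eef_rot'],s['wrist_force']); pots(f)
"
```

```text
44.3 -1.2159264253033246 [ 611.04942306 -113.1675499    63.02162035] [-2.10188563e-01  9.77660546e-01 -4.17662784e-04  6.71111629e-04] [ 2.03592839  0.05722669 -0.17808819]
cap 100 [449.4 200.8] 13391 rmm 30.7 [544.7 -55.4 100. ] [545.5 -54.6  98.8]
```

Request:
{"api": "move_arm", "payload": {
  "increments": [
    [0, 0, 0, 0, 0, 0, -1],
    [0, 0, 0, 0, 0, 0, -1],
    [0, 0, 0, 0, 0, 0, -1],
    [0, 0, 0, 0, 0, 0, -1],
    [0, 0, 0, 0, 0, 0, -1]
  ]
}}

```text
t: 44.8
ee_pos: [609.4, -113.1, 62.0]
eef_rot: [-0.208, 0.978, 0.0, -0.0]
wrist_force: [0.1, -1.1, 0.3]
finger_gap: 0.1
grasp_force: 0.0
```

```bash
python3 -c "
from h import *
f=grab('wrist','w15.png'); s=manip.state(); print(s['ee_pos'],s['wrist_force']); pots(f)
"
```

```text
[ 609.42973669 -113.12103568   61.91775278] [ 0.42725369 -0.50253305  1.0343703 ]
cap 100 [444.5 206. ] 13663 rmm 30.7 [547.1 -56.5 100. ] [547.4 -55.4  98.8]
```

Request:
{"api": "move_arm", "payload": {
  "increments": [
    [-0.348, -0.077, 0, 0, 0, -0.75, -1],
    [-0.348, -0.077, 0, 0, 0, -0.75, -1],
    [-0.348, -0.077, 0, 0, 0, -0.75, -1],
    [-0.348, -0.077, 0, 0, 0, -0.75, -1],
    [0, 0, 0, 0, 0, 0, -1],
    [0, 0, 0, 0, 0, 0, -1],
    [0, 0, 0, 0, 0, 0, -1]
  ]
}}

```text
t: 45.55
ee_pos: [636.5, -105.3, 61.8]
eef_rot: [-0.308, 0.951, 0.0, -0.0]
wrist_force: [-0.0, -0.6, -0.6]
finger_gap: 0.1
grasp_force: 0.0
```

```bash
python3 -c "
from h import *
f=grab('wrist','w16.png'); s=manip.state(); print(s['ee_pos'],s['wrist_force']); pots(f)
"
```

```text
[ 636.54716717 -105.34965828   61.88013676] [0.04498599 0.0534055  0.16988283]
cap 100 [429.5 215.5] 13225 rmm 30.3 [570.4 -65.  100. ] [570.7 -63.2  98.8]
```

View pics/w16.png

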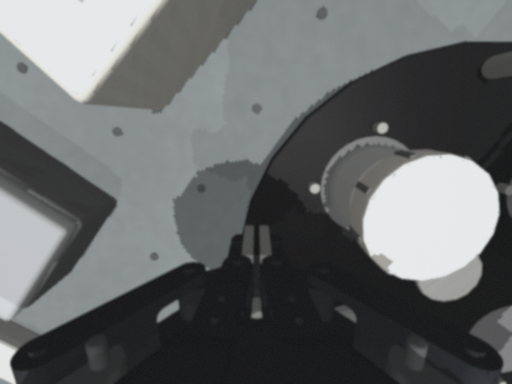

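The pot cap at (430,215) gives world (570,−64), so the plate is at about 88–90°. Retreat up and turn towards the knob.

Request:
{"api": "move_arm", "payload": {
  "increments": [
    [0, 0, -1, 0, 0, 0, -1],
    [0, 0, -1, 0, 0, 0, -1],
    [0, 0, -1, 0, 0, 1, -1],
    [0, 0, -1, 0, 0, 1, -1],
    [0, 0, -1, 0, 0, 1, -1],
    [0, 0, -1, 0, 0, 1, -1],
    [0, 0, -1, 0, 0, 1, -1],
    [0, 0, -1, 0, 0, 1, -1],
    [0, 0, 0, 0, 0, 1, -1],
    [0, 0, 0, 0, 0, 1, 0],
    [0, 0, 0, 0, 0, 1, 0.2],
    [0, 0, 0, 0, 0, 1, 0.2]
  ]
}}

```text
t: 46.8
ee_pos: [636.6, -105.4, 221.9]
eef_rot: [0.037, 0.999, 0.0, -0.0]
wrist_force: [-0.1, 0.6, -0.5]
finger_gap: 43.0
grasp_force: 0.0
```

Request:
{"api": "move_arm", "payload": {
  "increments": [
    [0, 0, 0, 0, 0, 1, 0.2],
    [0, 0, 0, 0, 0, 0.3, 0.2],
    [1, 0, 0, 0, 0, 0, 0.2],
    [1, 0, 0, 0, 0, 0, 0.2],
    [1, 0, 0, 0, 0, 0, 0.2],
    [1, 0, 0, 0, 0, 0, 0.2],
    [1, 0, 0, 0, 0, 0, 0.2],
    [0, 0, 0, 0, 0, 0, 0.2],
    [0, 0, 0, 0, 0, 0, 0.2]
  ]
}}

```text
t: 47.7
ee_pos: [538.1, -89.2, 222.4]
eef_rot: [0.08, 0.997, 0.0, 0.0]
wrist_force: [-0.3, -0.1, -0.1]
finger_gap: 51.5
grasp_force: 0.0
```

```bash
python3 -c "
from h import *
from scipy.spatial.transform import Rotation as R
f=grab('wrist','w17.png'); s=manip.state(); print(s['ee_pos'],s['eef_rot'],s['wrist_force']); pots(f)
M=R.from_quat(s['eef_rot']).as_matrix(); print(M.round(3)); print(M.T@(np.array([411,-274,120])-s['ee_pos'])/20)
"
```

```text
[538.44424262 -89.27117636 222.03961148] [8.02087479e-02 9.96778060e-01 4.98411957e-05 2.30933313e-04] [ 0.1318614  -0.38519403 -0.9127172 ]
cap 60 [177.  45.] 181 rmm 13.0 [ 386.6 -147.4   60. ] [ 386.2 -146.2   59.4]
cap 100 [375.3 131.7] 2683 rmm 30.3 [502.   33.6 100. ] [502.5  34.2  98.8]
cap 100 [287.  214.2] 2029 rmm 28.2 [572.9 -62.  100. ] [573.  -62.3  98.9]
cap 100 [364.4 267.3] 236 rmm 13.2 [650.   15.8 100. ] [650.6  17.2  98.8]
[[-0.987  0.16   0.   ]
 [ 0.16   0.987  0.   ]
 [-0.     0.    -1.   ]]
[  4.8156159  -10.13721349   5.09841985]
```

Pots at (502,34) and (573,−62) put the plate at 89.5°, so the first index is done. Now the knob.

Request:
{"api": "move_arm", "payload": {
  "increments": [
    [0.438, -0.922, 0.2, 0, 0, 0, 0.2],
    [0.438, -0.922, 0.2, 0, 0, 0, 0.2],
    [0.438, -0.922, 0.2, 0, 0, 0, 0.2],
    [0.438, -0.922, 0.2, 0, 0, 0, 0.2],
    [0.438, -0.922, 0.2, 0, 0, 0, 0.2],
    [0.438, -0.922, 0.2, 0, 0, 0, 0.2],
    [0.438, -0.922, 0.2, 0, 0, 0, 0.2],
    [0.438, -0.922, 0.2, 0, 0, 0, 0.2],
    [0.438, -0.922, 0.2, 0, 0, 0, 0.2],
    [0.438, -0.922, 0.2, 0, 0, 0, 0.2],
    [0.438, -0.922, 0.2, 0, 0, 0, 0.2],
    [0, 0, 0, 0, 0, 0, 0.2]
  ]
}}

```text
t: 48.95
ee_pos: [409.6, -275.5, 177.0]
eef_rot: [0.081, 0.997, 0.0, -0.001]
wrist_force: [-0.3, -0.8, 0.3]
finger_gap: 51.2
grasp_force: 0.0
```

Request:
{"api": "move_arm", "payload": {
  "increments": [
    [0, 0, 0, 0, 0, 0, 0.2],
    [0, 0, 0, 0, 0, 0, 0.2]
  ]
}}

```text
t: 49.15
ee_pos: [411.2, -273.8, 177.9]
eef_rot: [0.08, 0.997, 0.0, 0.0]
wrist_force: [-0.3, -0.1, 0.4]
finger_gap: 51.4
grasp_force: 0.0
```

```bash
python3 -c "
from h import *
from scipy.spatial.transform import Rotation as R
f=grab('wrist','w18.png'); s=manip.state(); print(s['ee_pos'])
P=pts(f);g=cv2.cvtColor(f['image'],cv2.COLOR_BGR2GRAY)
m=(g<75)&(abs(P[...,0]-411)<30)&(abs(P[...,1]+274)<30)&(P[...,2]>62)&(P[...,2]<85); vv,uu=np.nonzero(m); q=P[m]
M=R.from_quat(s['eef_rot']).as_matrix(); print('knob',m.sum(),np.median(q,0),uu.mean(),vv.mean()); l=(q-s['ee_pos'])@M; print('tool frame mm min/max',l.min(0),l.max(0),np.percentile(l,[5,50,95],axis=0).round(1))
"
```

```text
[ 411.20999022 -273.68358057  177.90381853]
knob 930 [ 411.46133086 -278.74923922   73.82698744] 251.2516129032258 193.91075268817204
tool frame mm min/max [-32.73966279 -25.46301238  96.03242568] [ 10.55557915  12.45164979 115.84728409] [[-32.2 -20.4 100.8]
 [ -0.7  -5.3 104.1]
 [ 10.1  10.3 112.9]]
```

Request:
{"api": "move_arm", "payload": {
  "increments": [
    [-0.04, -0.28, 0.5, 0, 0, 0, 0.3],
    [0, 0, 0.95, 0, 0, 0, 0.3],
    [0, 0, 0.95, 0, 0, 0, 0.3],
    [0, 0, 0.95, 0, 0, 0, 0.3],
    [0, 0, 0.95, 0, 0, 0, 0.3],
    [0, 0, 0.95, 0, 0, 0, 0.3],
    [0, 0, 0.95, 0, 0, 0, 0.3],
    [0, 0, 0.55, 0, 0, 0, 0.3],
    [0, 0, 0, 0, 0, 0, 0.3],
    [0, 0, 0, 0, 0, 0, -1],
    [0, 0, 0, 0, 0, 0, -1],
    [0, 0, 0, 0, 0, 0, -1]
  ]
}}

```text
t: 50.4
ee_pos: [411.1, -277.8, 44.0]
eef_rot: [0.081, 0.997, 0.002, 0.001]
wrist_force: [-0.6, 11.2, 5.7]
finger_gap: 34.4
grasp_force: 59.5
```

Request:
{"api": "move_arm", "payload": {
  "increments": [
    [0, 0, 0, 0, 0, 0, -1],
    [0, 0, 0, 0, 0, 0, -1],
    [0, 0, 0, 0, 0, 0, -1]
  ]
}}

```text
t: 50.7
ee_pos: [411.2, -277.8, 44.0]
eef_rot: [0.081, 0.997, 0.001, 0.001]
wrist_force: [-0.3, 10.0, 6.0]
finger_gap: 34.2
grasp_force: 59.4
```

Request:
{"api": "move_arm", "payload": {
  "increments": [
    [0.39, 0, 0, 0, 0, 0, -1],
    [0.39, 0, 0, 0, 0, 0, -1],
    [0.39, 0, 0, 0, 0, 0, -1],
    [0.39, 0, 0, 0, 0, 0, -1],
    [0, 0, 0, 0, 0, 0, -1],
    [0, 0, 0, 0, 0, 0, -1]
  ]
}}

```text
t: 51.3
ee_pos: [381.4, -272.9, 43.9]
eef_rot: [0.081, 0.997, 0.001, 0.002]
wrist_force: [3.1, 10.9, 2.7]
finger_gap: 34.2
grasp_force: 61.9
```

Request:
{"api": "move_arm", "payload": {
  "increments": [
    [0, 0, 0, 0, 0, 0, -1],
    [0, 0, 0, 0, 0, 0, -1],
    [0, 0, 0, 0, 0, 0, -1],
    [0, 0, 0, 0, 0, 0, -1],
    [0, 0, 0, 0, 0, 0, -1],
    [0, 0, 0, 0, 0, 0, -1],
    [0, 0, 0, 0, 0, 0, -1],
    [0, 0, 0, 0, 0, 0, -1],
    [0, 0, 0, 0, 0, 0, -1],
    [0, 0, 0, 0, 0, 0, -1],
    [0, 0, 0, 0, 0, 0, -1],
    [0, 0, 0, 0, 0, 0, -1]
  ]
}}

```text
t: 52.5
ee_pos: [381.4, -272.9, 43.9]
eef_rot: [0.081, 0.997, 0.001, 0.002]
wrist_force: [3.4, 11.2, 3.5]
finger_gap: 34.3
grasp_force: 61.9
```

```bash
python3 -c "
from h import *
f=grab('wrist','w19.png')
"
```

```text
(no output)
```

View pics/w19.png

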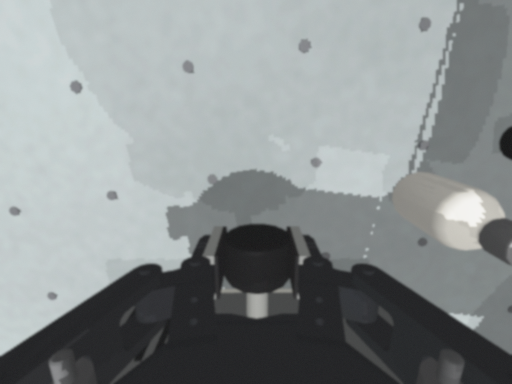

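Request:
{"api": "move_arm", "payload": {
  "increments": [
    [0, 0, 0, 0, 0, 0, -1],
    [0, 0, 0, 0, 0, 0, -1],
    [0, 0, 0, 0, 0, 0, -1],
    [0, 0, 0, 0, 0, 0, -1],
    [0, 0, 0, 0, 0, 0, -1],
    [0, 0, 0, 0, 0, 0, -1],
    [0, 0, 0, 0, 0, 0, -1],
    [0, 0, 0, 0, 0, 0, -1],
    [0, 0, 0, 0, 0, 0, -1],
    [0, 0, 0, 0, 0, 0, -1],
    [0, 0, 0, 0, 0, 0, -1],
    [0, 0, 0, 0, 0, 0, -1]
  ]
}}

```text
t: 53.75
ee_pos: [381.4, -272.9, 43.9]
eef_rot: [0.081, 0.997, 0.001, 0.002]
wrist_force: [2.0, 10.4, 3.8]
finger_gap: 34.5
grasp_force: 61.9
```

Request:
{"api": "move_arm", "payload": {
  "increments": [
    [0, 0, 0, 0, 0, 0, -1],
    [0, 0, 0, 0, 0, 0, -1],
    [0, 0, 0, 0, 0, 0, -1],
    [0, 0, 0, 0, 0, 0, -1],
    [0, 0, 0, 0, 0, 0, -1],
    [0, 0, 0, 0, 0, 0, -1],
    [0, 0, 0, 0, 0, 0, -1],
    [0, 0, 0, 0, 0, 0, -1],
    [0, 0, 0, 0, 0, 0, -1],
    [0, 0, 0, 0, 0, 0, -1],
    [0, 0, 0, 0, 0, 0, -1],
    [0, 0, 0, 0, 0, 0, -1]
  ]
}}

```text
t: 54.95
ee_pos: [381.4, -272.9, 43.9]
eef_rot: [0.081, 0.997, 0.001, 0.002]
wrist_force: [2.4, 11.3, 2.0]
finger_gap: 34.5
grasp_force: 61.9
```

The knob is out and held between the pads at (257,257), with the stem behind it, and has been open for 3.6 s. Push it home and release.

Request:
{"api": "move_arm", "payload": {
  "increments": [
    [-0.41, 0, 0, 0, 0, 0, -1],
    [-0.41, 0, 0, 0, 0, 0, -1],
    [-0.41, 0, 0, 0, 0, 0, -1],
    [-0.41, 0, 0, 0, 0, 0, -1],
    [0, 0, 0, 0, 0, 0, -1],
    [0, 0, 0, 0, 0, 0, -1],
    [0, 0, 0, 0, 0, 0, -1]
  ]
}}

```text
t: 55.65
ee_pos: [411.1, -277.8, 43.9]
eef_rot: [0.081, 0.997, 0.002, -0.001]
wrist_force: [-4.4, 12.7, 10.0]
finger_gap: 34.5
grasp_force: 63.1
```

Request:
{"api": "move_arm", "payload": {
  "increments": [
    [0, 0, 0, 0, 0, 0, 0.3],
    [0, 0, 0, 0, 0, 0, 0.3],
    [0, 0, 0, 0, 0, 0, 0.3],
    [0, 0, -1, 0, 0, 0, 0.3],
    [0, 0, -1, 0, 0, 0, 0.3],
    [0, 0, -1, 0, 0, 0, 0.3],
    [0, 0, -1, 0, 0, 0, 0.3],
    [0, 0, -1, 0, 0, 0, 0.3],
    [0, 0, -1, 0, 0, 0, 0.3],
    [0, 0, -1, 0, 0, 0, 0.3],
    [0, 0, -1, 0, 0, 0, 0.3],
    [0, 0, 0, 0, 0, 0, 0.3]
  ]
}}

```text
t: 56.85
ee_pos: [413.5, -281.0, 206.1]
eef_rot: [0.08, 0.997, -0.001, 0.003]
wrist_force: [0.2, -0.4, -0.6]
finger_gap: 55.7
grasp_force: 0.0
```

```bash
python3 -c "
from h import *
from scipy.spatial.transform import Rotation as R
f=grab('wrist','w20.png'); s=manip.state(); print(s['t'],s['ee_pos'],s['qpos'][5])
P=pts(f);g=cv2.cvtColor(f['image'],cv2.COLOR_BGR2GRAY)
m=(g<75)&(abs(P[...,0]-411)<50)&(abs(P[...,1]+278)<30)&(P[...,2]>66)&(P[...,2]<85); q=P[m]
M=R.from_quat(s['eef_rot']).as_matrix();  l=(q-s['ee_pos'])@M; print('knob',m.sum(),np.percentile(l,[2,50,98],axis=0).round(1))
"
```

```text
56.9 [ 412.80726302 -280.41328796  204.28661764] -1.4501666616702122
knob 921 [[-29.6 -19.1 122.4]
 [ -1.8   3.2 129.7]
 [ 13.2  33.9 138. ]]
```

The shutter is home: the TCP at release is the same as at grasp. Now the second index.

Request:
{"api": "move_arm", "payload": {
  "increments": [
    [-0.008, 0.932, 0, 0, 0, 0, -1],
    [-0.008, 0.932, 0, 0, 0, 0, -1],
    [-0.008, 0.932, 0, 0, 0, 0, -1],
    [-0.008, 0.932, 0, 0, 0, 0, -1],
    [-0.008, 0.932, 0, 0, 0, 0, -1],
    [-0.008, 0.932, 0, 0, 0, 0, -1],
    [-0.008, 0.932, 0, 0, 0, 0, -1],
    [-0.008, 0.932, 0, 0, 0, 0, -1],
    [-0.008, 0.932, 0, 0, 0, 0, -1],
    [-0.008, 0.932, 0, 0, 0, 0, -1],
    [-0.008, 0.932, 0, 0, 0, 0, -1],
    [-0.008, 0.932, 0, 0, 0, 0, -1]
  ]
}}

```text
t: 58.1
ee_pos: [449.4, -58.7, 202.0]
eef_rot: [0.08, 0.997, -0.0, -0.001]
wrist_force: [0.2, -0.9, -0.2]
finger_gap: 0.1
grasp_force: 0.0
```

Request:
{"api": "move_arm", "payload": {
  "increments": [
    [-0.008, 0.932, 0, 0, 0, 0, -1],
    [-0.008, 0.932, 0, 0, 0, 0, -1],
    [0, 0, 0, 0, 0, 0.925, -1],
    [0, 0, 0, 0, 0, 0.925, -1],
    [0, 0, 0, 0, 0, 0.925, -1],
    [0, 0, 0, 0, 0, 0.925, -1],
    [0, 0, 0, 0, 0, 0.925, -1],
    [0, 0, 0, 0, 0, 0.925, -1],
    [0, 0, 0, 0, 0, 0.925, -1],
    [0, 0, 0, 0, 0, 0.925, -1],
    [0, 0, 0, 0, 0, 0.925, -1],
    [0, 0, 0, 0, 0, 0.925, -1]
  ]
}}

```text
t: 59.3
ee_pos: [455.7, -22.8, 202.0]
eef_rot: [0.394, 0.919, -0.0, -0.001]
wrist_force: [0.1, -0.5, 0.1]
finger_gap: 0.0
grasp_force: 0.0
```

```bash
python3 -c "
from h import *
from scipy.spatial.transform import Rotation as R
f=grab('wrist','w21.png'); s=manip.state(); print(s['t'],s['ee_pos'],s['qpos'][5]); pots(f)
M=R.from_quat(s['eef_rot']).as_matrix(); print(M.round(3),M.T@(np.array([457.2,-23.4,61])-s['ee_pos'])/20)
"
```

```text
59.35 [455.65135965 -22.79593431 201.99576231] -2.6784552119196827
cap 60 [138. 218.] 168 rmm 12.2 [ 386.6 -146.3   60. ] [ 385.9 -145.8   59.2]
cap 60 [303.  254.5] 113 rmm 16.9 [556.8 -48.2  60. ] [554.2 -47.1  59.6]
cap 60 [395. 273.] 210 rmm 24.5 [655.9  11.7  60. ] [648.5  12.2  59.7]
cap 100 [333.5 180.5] 2798 rmm 29.5 [500.4  35.9 100. ] [502.   35.4  98.8]
cap 100 [421.  297.5] 1242 rmm 27.6 [664.9  14.4 100. ] [666.2  18.6  98.8]
[[-0.688  0.726 -0.002]
 [ 0.726  0.688 -0.   ]
 [ 0.001 -0.001 -1.   ]] [-0.08189524  0.04396475  7.04966529]
```

Request:
{"api": "move_arm", "payload": {
  "increments": [
    [-0.08, 0.04, 0.88, 0, 0, 0, -1],
    [0, 0, 0.88, 0, 0, 0, -1],
    [0, 0, 0.88, 0, 0, 0, -1],
    [0, 0, 0.88, 0, 0, 0, -1],
    [0, 0, 0.88, 0, 0, 0, -1],
    [0, 0, 0.88, 0, 0, 0, -1],
    [0, 0, 0.88, 0, 0, 0, -1],
    [0, 0, 0.88, 0, 0, 0, -1],
    [0, 0, 0, 0, 0, 0, -1],
    [0, 0, 0, 0, 0, 0, -1]
  ]
}}

```text
t: 60.35
ee_pos: [457.6, -23.5, 62.0]
eef_rot: [0.392, 0.92, -0.0, -0.0]
wrist_force: [-0.1, -0.5, 1.2]
finger_gap: -0.0
grasp_force: 0.0
```

Request:
{"api": "move_arm", "payload": {
  "increments": [
    [-0.327, -0.14, 0, 0, 0, -0.75, -1],
    [-0.327, -0.14, 0, 0, 0, -0.75, -1],
    [-0.327, -0.14, 0, 0, 0, -0.75, -1],
    [-0.327, -0.14, 0, 0, 0, -0.75, -1],
    [-0.327, -0.14, 0, 0, 0, -0.75, -1],
    [-0.327, -0.14, 0, 0, 0, -0.75, -1],
    [-0.327, -0.14, 0, 0, 0, -0.75, -1],
    [-0.327, -0.14, 0, 0, 0, -0.75, -1],
    [-0.327, -0.14, 0, 0, 0, -0.75, -1],
    [-0.327, -0.14, 0, 0, 0, -0.75, -1]
  ]
}}

```text
t: 61.35
ee_pos: [497.2, -81.3, 63.0]
eef_rot: [0.14, 0.99, 0.0, 0.0]
wrist_force: [-1.4, 1.1, 1.1]
finger_gap: -0.2
grasp_force: 1.4
```

Request:
{"api": "move_arm", "payload": {
  "increments": [
    [-0.327, -0.14, 0, 0, 0, -0.75, -1],
    [-0.327, -0.14, 0, 0, 0, -0.75, -1],
    [-0.327, -0.14, 0, 0, 0, -0.75, -1],
    [-0.327, -0.14, 0, 0, 0, -0.75, -1],
    [-0.327, -0.14, 0, 0, 0, -0.75, -1],
    [-0.327, -0.14, 0, 0, 0, -0.75, -1],
    [-0.327, -0.14, 0, 0, 0, -0.75, -1],
    [-0.327, -0.14, 0, 0, 0, -0.75, -1],
    [-0.327, -0.14, 0, 0, 0, -0.75, -1],
    [-0.327, -0.14, 0, 0, 0, -0.75, -1],
    [-0.327, -0.14, 0, 0, 0, -0.75, -1]
  ]
}}

```text
t: 62.45
ee_pos: [567.4, -113.5, 62.9]
eef_rot: [-0.147, 0.989, 0.0, -0.0]
wrist_force: [-1.8, 0.6, 0.0]
finger_gap: -0.3
grasp_force: 0.8
```

Request:
{"api": "move_arm", "payload": {
  "increments": [
    [-0.327, -0.14, 0, 0, 0, -0.75, -1],
    [-0.327, -0.14, 0, 0, 0, -0.75, -1],
    [-0.327, -0.14, 0, 0, 0, -0.75, -1],
    [-0.327, -0.14, 0, 0, 0, -0.75, -1],
    [-0.327, -0.14, 0, 0, 0, -0.75, -1],
    [-0.327, -0.14, 0, 0, 0, -0.75, -1],
    [-0.327, -0.14, 0, 0, 0, -0.75, -1],
    [-0.327, -0.14, 0, 0, 0, -0.75, -1],
    [-0.327, -0.14, 0, 0, 0, -0.75, -1],
    [-0.327, -0.14, 0, 0, 0, -0.75, -1],
    [0, 0, 0, 0, 0, 0, -1],
    [0, 0, 0, 0, 0, 0, -1]
  ]
}}

```text
t: 63.65
ee_pos: [637.5, -104.8, 62.7]
eef_rot: [-0.396, 0.918, -0.0, 0.0]
wrist_force: [-0.4, -0.3, -0.5]
finger_gap: 0.2
grasp_force: 0.0
```

```bash
python3 -c "
from h import *
f=grab('wrist','w22.png'); s=manip.state(); print(s['ee_pos'],s['wrist_force'],s['qpos'][5]); pots(f)
"
```

```text
[ 637.31031124 -104.79943436   62.62651975] [0.04199751 0.04193336 0.16152398] -0.8338818464205732
cap 100 [441.3 239.1] 12141 rmm 30.1 [567.  -64.3 100. ] [566.9 -63.4  98.8]
```

Request:
{"api": "move_arm", "payload": {
  "increments": [
    [0, 0, 0, 0, 0, 0, -1],
    [0, 0, -1, 0, 0, 0, -1],
    [0, 0, -1, 0, 0, 0, -1],
    [0, 0, -1, 0, 0, 1, -1],
    [0, 0, -1, 0, 0, 1, -1],
    [0, 0, -1, 0, 0, 1, -1],
    [0, 0, -1, 0, 0, 1, -1],
    [0, 0, -1, 0, 0, 1, -1],
    [0, 0, -1, 0, 0, 1, -1],
    [0, 0, 0, 0, 0, 1, -1],
    [0, 0, 0, 0, 0, 1, 0.3],
    [0, 0, 0, 0, 0, 1, 0.3]
  ]
}}

```text
t: 64.9
ee_pos: [637.0, -104.8, 222.4]
eef_rot: [-0.092, 0.996, 0.0, 0.0]
wrist_force: [-0.2, -0.2, 0.9]
finger_gap: 28.2
grasp_force: 0.0
```

Request:
{"api": "move_arm", "payload": {
  "increments": [
    [0, 0, 0, 0, 0, 1, 0.3],
    [0, 0, 0, 0, 0, 1, 0.3],
    [0, 0, 0, 0, 0, 1, 0.3],
    [0, 0, 0, 0, 0, 1, 0.3],
    [0, 0, 0, 0, 0, 1, 0.3],
    [1, 0, 0, 0, 0, 0, 0.3],
    [1, 0, 0, 0, 0, 0, 0.3],
    [1, 0, 0, 0, 0, 0, 0.3],
    [1, 0, 0, 0, 0, 0, 0.3],
    [1, 0, 0, 0, 0, 0, 0.3],
    [0, 0, 0, 0, 0, 0, 0.3],
    [0, 0, 0, 0, 0, 0, 0.3]
  ]
}}

```text
t: 66.1
ee_pos: [538.4, -88.8, 222.7]
eef_rot: [0.081, 0.997, 0.0, 0.0]
wrist_force: [0.2, 0.4, 0.0]
finger_gap: 55.4
grasp_force: 0.0
```

```bash
python3 -c "
from h import *
from scipy.spatial.transform import Rotation as R
f=grab('wrist','w23.png'); s=manip.state(); print(s['t'],s['ee_pos'],s['eef_rot']); pots(f)
M=R.from_quat(s['eef_rot']).as_matrix(); print(M.T@(np.array([411.3,-278.6,120])-s['ee_pos'])/20)
"
```

```text
66.15 [538.74245475 -88.79743852 222.28476586] [8.05527227e-02 9.96750327e-01 4.01885307e-05 2.08503674e-04]
cap 60 [176.   44.5] 183 rmm 13.5 [ 386.2 -147.8   60. ] [ 386.  -146.1   59.3]
cap 100 [445.5 211.5] 2129 rmm 31.1 [597.3 104.3 100. ] [597.5 105.   98.8]
cap 100 [285.8 212.4] 2073 rmm 28.3 [571.2 -62.6 100. ] [571.9 -62.6  98.9]
cap 100 [368. 267.] 269 rmm 16.7 [650.9  20.4 100. ] [651.8  21.7  98.8]
[  4.7675777  -10.3907991    5.11110646]
```

Pots are at nest positions again (597,105) and (572,−63), about 179.5°. The second index is done; knob again.

Request:
{"api": "move_arm", "payload": {
  "increments": [
    [0.433, -0.945, 0.2, 0, 0, 0, 0.3],
    [0.433, -0.945, 0.2, 0, 0, 0, 0.3],
    [0.433, -0.945, 0.2, 0, 0, 0, 0.3],
    [0.433, -0.945, 0.2, 0, 0, 0, 0.3],
    [0.433, -0.945, 0.2, 0, 0, 0, 0.3],
    [0.433, -0.945, 0.2, 0, 0, 0, 0.3],
    [0.433, -0.945, 0.2, 0, 0, 0, 0.3],
    [0.433, -0.945, 0.2, 0, 0, 0, 0.3],
    [0.433, -0.945, 0.2, 0, 0, 0, 0.3],
    [0.433, -0.945, 0.2, 0, 0, 0, 0.3],
    [0.433, -0.945, 0.2, 0, 0, 0, 0.3],
    [0, 0, 0, 0, 0, 0, 0.3]
  ]
}}

```text
t: 67.35
ee_pos: [410.3, -280.1, 177.2]
eef_rot: [0.082, 0.997, 0.0, -0.001]
wrist_force: [0.4, -0.4, 1.1]
finger_gap: 55.6
grasp_force: 0.0
```

Request:
{"api": "move_arm", "payload": {
  "increments": [
    [0, 0, 0, 0, 0, 0, 0.3],
    [0, 0, 0, 0, 0, 0, 0.3]
  ]
}}

```text
t: 67.55
ee_pos: [411.9, -278.4, 178.1]
eef_rot: [0.08, 0.997, 0.0, 0.0]
wrist_force: [0.1, -0.4, 0.5]
finger_gap: 55.1
grasp_force: 0.0
```

Request:
{"api": "move_arm", "payload": {
  "increments": [
    [0.02, 0.1, 0.5, 0, 0, 0, 0.3],
    [0, 0, 0.95, 0, 0, 0, 0.3],
    [0, 0, 0.95, 0, 0, 0, 0.3],
    [0, 0, 0.95, 0, 0, 0, 0.3],
    [0, 0, 0.95, 0, 0, 0, 0.3],
    [0, 0, 0.95, 0, 0, 0, 0.3],
    [0, 0, 0.95, 0, 0, 0, 0.3],
    [0, 0, 0.55, 0, 0, 0, 0.3],
    [0, 0, 0, 0, 0, 0, 0.3],
    [0, 0, 0, 0, 0, 0, -1],
    [0, 0, 0, 0, 0, 0, -1],
    [0, 0, 0, 0, 0, 0, -1]
  ]
}}

```text
t: 68.75
ee_pos: [411.6, -277.5, 44.2]
eef_rot: [0.08, 0.997, -0.001, 0.001]
wrist_force: [-1.0, -4.6, 1.5]
finger_gap: 34.3
grasp_force: 60.3
```

Request:
{"api": "move_arm", "payload": {
  "increments": [
    [0, 0, 0, 0, 0, 0, -1],
    [0, 0, 0, 0, 0, 0, -1],
    [0, 0, 0, 0, 0, 0, -1]
  ]
}}

```text
t: 69.05
ee_pos: [411.6, -277.4, 44.1]
eef_rot: [0.08, 0.997, -0.001, 0.001]
wrist_force: [-2.0, -4.6, 5.5]
finger_gap: 34.3
grasp_force: 60.6
```

Request:
{"api": "move_arm", "payload": {
  "increments": [
    [0.39, 0, 0, 0, 0, 0, -1],
    [0.39, 0, 0, 0, 0, 0, -1],
    [0.39, 0, 0, 0, 0, 0, -1],
    [0.39, 0, 0, 0, 0, 0, -1],
    [0, 0, 0, 0, 0, 0, -1],
    [0, 0, 0, 0, 0, 0, -1]
  ]
}}

```text
t: 69.65
ee_pos: [382.0, -272.6, 44.1]
eef_rot: [0.08, 0.997, -0.001, 0.002]
wrist_force: [1.0, -6.3, 2.7]
finger_gap: 34.6
grasp_force: 61.6
```

Request:
{"api": "move_arm", "payload": {
  "increments": [
    [0, 0, 0, 0, 0, 0, -1],
    [0, 0, 0, 0, 0, 0, -1],
    [0, 0, 0, 0, 0, 0, -1],
    [0, 0, 0, 0, 0, 0, -1],
    [0, 0, 0, 0, 0, 0, -1],
    [0, 0, 0, 0, 0, 0, -1],
    [0, 0, 0, 0, 0, 0, -1],
    [0, 0, 0, 0, 0, 0, -1],
    [0, 0, 0, 0, 0, 0, -1],
    [0, 0, 0, 0, 0, 0, -1],
    [0, 0, 0, 0, 0, 0, -1],
    [0, 0, 0, 0, 0, 0, -1]
  ]
}}

```text
t: 70.85
ee_pos: [382.0, -272.6, 44.1]
eef_rot: [0.08, 0.997, -0.001, 0.002]
wrist_force: [0.9, -5.7, 2.8]
finger_gap: 34.2
grasp_force: 61.7
```

Request:
{"api": "move_arm", "payload": {
  "increments": [
    [0, 0, 0, 0, 0, 0, -1],
    [0, 0, 0, 0, 0, 0, -1],
    [0, 0, 0, 0, 0, 0, -1],
    [0, 0, 0, 0, 0, 0, -1],
    [0, 0, 0, 0, 0, 0, -1],
    [0, 0, 0, 0, 0, 0, -1],
    [0, 0, 0, 0, 0, 0, -1],
    [0, 0, 0, 0, 0, 0, -1],
    [0, 0, 0, 0, 0, 0, -1],
    [0, 0, 0, 0, 0, 0, -1],
    [0, 0, 0, 0, 0, 0, -1],
    [0, 0, 0, 0, 0, 0, -1]
  ]
}}

```text
t: 72.05
ee_pos: [382.0, -272.6, 44.1]
eef_rot: [0.08, 0.997, -0.001, 0.002]
wrist_force: [0.6, -6.1, 2.4]
finger_gap: 34.5
grasp_force: 61.7
```

Request:
{"api": "move_arm", "payload": {
  "increments": [
    [0, 0, 0, 0, 0, 0, -1],
    [0, 0, 0, 0, 0, 0, -1],
    [0, 0, 0, 0, 0, 0, -1],
    [0, 0, 0, 0, 0, 0, -1],
    [0, 0, 0, 0, 0, 0, -1],
    [0, 0, 0, 0, 0, 0, -1],
    [0, 0, 0, 0, 0, 0, -1],
    [0, 0, 0, 0, 0, 0, -1],
    [0, 0, 0, 0, 0, 0, -1],
    [0, 0, 0, 0, 0, 0, -1],
    [0, 0, 0, 0, 0, 0, -1],
    [0, 0, 0, 0, 0, 0, -1]
  ]
}}

```text
t: 73.25
ee_pos: [381.9, -272.6, 44.1]
eef_rot: [0.08, 0.997, -0.001, 0.002]
wrist_force: [1.0, -6.2, 3.9]
finger_gap: 34.2
grasp_force: 61.7
```

Request:
{"api": "move_arm", "payload": {
  "increments": [
    [-0.41, 0, 0, 0, 0, 0, -1],
    [-0.41, 0, 0, 0, 0, 0, -1],
    [-0.41, 0, 0, 0, 0, 0, -1],
    [-0.41, 0, 0, 0, 0, 0, -1],
    [0, 0, 0, 0, 0, 0, -1],
    [0, 0, 0, 0, 0, 0, -1],
    [0, 0, 0, 0, 0, 0, -1]
  ]
}}

```text
t: 73.95
ee_pos: [411.6, -277.4, 44.1]
eef_rot: [0.08, 0.997, -0.001, -0.001]
wrist_force: [-7.8, -3.9, 10.1]
finger_gap: 34.2
grasp_force: 62.9
```

Request:
{"api": "move_arm", "payload": {
  "increments": [
    [0, 0, 0, 0, 0, 0, 0.3],
    [0, 0, 0, 0, 0, 0, 0.3],
    [0, 0, 0, 0, 0, 0, 0.3],
    [0, 0, -1, 0, 0, 0, 0.3],
    [0, 0, -1, 0, 0, 0, 0.3],
    [0, 0, -1, 0, 0, 0, 0.3],
    [0, 0, -1, 0, 0, 0, 0.3],
    [0, 0, -1, 0, 0, 0, 0.3],
    [0, 0, -1, 0, 0, 0, 0.3],
    [0, 0, -1, 0, 0, 0, 0.3],
    [0, 0, -1, 0, 0, 0, 0.3],
    [0, 0, 0, 0, 0, 0, 0.3]
  ]
}}

```text
t: 75.15
ee_pos: [414.4, -277.3, 205.8]
eef_rot: [0.08, 0.997, -0.001, 0.003]
wrist_force: [0.6, -0.5, 0.1]
finger_gap: 55.3
grasp_force: 0.0
```

```bash
python3 -c "
from h import *
f=grab('top','t24.png'); print(manip.state()['t']); pots(f); cv2.imwrite('pics/t24c.png',cv2.resize(f['image'][80:240,120:400],None,fx=2.8,fy=2.8,interpolation=2))
f=grab('wrist','w24.png'); cv2.imwrite('pics/end.png',np.hstack([f['image'][:300,:400],cv2.resize(cv2.imread('pics/t24.png')[85:235,190:390],(400,300))]))
"
```

```text
75.2
```

View pics/end.png

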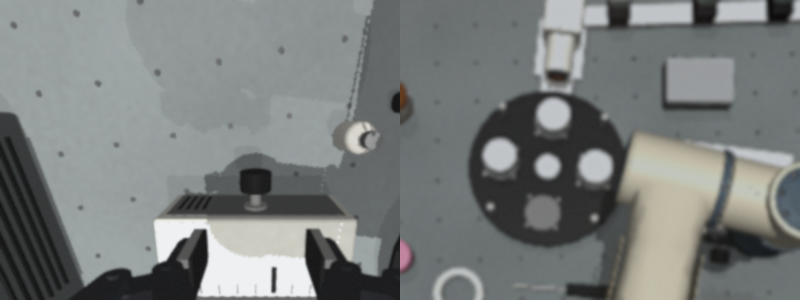

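The knob is home at (255,181). On the right, the pots are in three nests with one in front of the lamp (553,113). The arm is clear of everything, so I'm handing in.

```bash
python3 -c "
from plant import manip
print(manip.finish_job())"
```

```text
the job is handed in; nothing more can be done
None
```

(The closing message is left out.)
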